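Reload sample bottles into the carrier in reverse order

ROBOT

A 6-joint arm with a two-finger parallel gripper is mounted at the origin on the work surface. World frame = base frame: x ahead of the robot, y to its left, z up, the work surface at z = 0. Lengths are in m, angles in rad, forces in N, time in s.
With the tool pointing down it reaches from about 0.35 to 0.775 m from the base axis. Payload 7.3 kg.
Tool frame: the origin (TCP) lies midway between the tips of the shut fingers; the grasp point (between the pads) lies robot.grasp_offset behind it (robot.grasp_offset is the distance from the TCP to the grasp point, in m); z points along the fingers, x is the direction in which the jaws open and shut, and the axes are right-handed (so a half turn about z gives the same grasp; the last joint's range is limited). The gripper opens to 92 mm and grips with 3 to 60 N. Pads are 19 mm wide; open, the fingers measure 130 mm over their backs; the gripper's body (75 mm by 190 mm) begins 47 mm behind the grasp point.
Start: joints at [1.126, 0.342, 1.524, -0, 1.275, -0.146], TCP at [0.155, 0.502, 0.227] pointing down, gripper open.
Joint ranges: [-2.53, 2.53], [-0.77, 2.02], [0.04, 2.7], [-1, 4.14], [0.28, 2.66], [-3.11, 3.11]. Speed limits (rad/s): [2.57, 2.57, 3.14, 3.14, 3.14, 3.14].

INTERFACE

Orientations are given as [roll, pitch, yaw] about the fixed x, y, z axes, in that order (R = Rz(yaw) Ry(pitch) Rx(roll)).
In Python, from cell import robot gives the robot as it stands. The module is installed in compiled form; this text tells all that it offers.
- The arm moves only by the tool move_arm, never from a script. Its argument "increments" is a list of rows, each a list of 7 numbers: the finger opening in mm, from 0 to 91.8, then the shift along the tool's x, y, z in mm, then the turn, a rotation vector about the tool's x, y, z in rad. A call has 1 to 12 rows; each row shifts and turns the pose as measured when the row begins, along the tool's axes as they then stand; what a row does not reach is not made up. A row lasts 1/8 s, in which the tool goes at most 62.5 mm and 10.7 degrees, less where a joint would pass 70% of its speed; a pose out of reach is approached as far as the arm can. A call is refused whole if a number of a shift passes 62.5 or a number of a turn 0.188, either way. A call with a gripper value outside its range is refused whole. The fingers move at their own pace and stop on an object; "newtons" is the grip in N (left out, the last holds). Time passes only in rows, so rows that do not move let the fingers close. It gives the time, the measured TCP pose, the force and the opening at its end, in the units of the state.
- robot.observe(): the state, without advancing time (a new reading comes with each control period).
- robot.read_camera(name): name is "scene" or "side" or "wrist"; returns a dict with "img" (480x640x3 uint8, red, green, blue), "fx", "fy", "cx", "cy" (pixels), "T" (4x4, takes a point from camera to world coordinates). Camera axes: x right, y down, z forward; pixel columns grow to the right and rows downward; lengths in m; the calibration is good to about 2 mm. A picture is of the moment at which its call begins. There is no depth.
- robot.hand_in(): hands the job in, once; it reports no verdict.
Trained networks look in the newest picture that a camera, given by its name, has taken for a name from the list of things; names that differ only in an ending like _2 or _b are one class to them, and where a whole thing is asked for, a point or a joint stands for the part that bears it (a point fixed in the world has none). Each returns a list of dicts, best first, with "conf" (0 to 1); they miss things now and then, are a little off and sometimes report something else, mostly with a low value. They report only what shows in the picture. A call takes as long as a camera call.
- robot.look_for(thing, camera): "rect" ([left, top, width, height] in pixels, round what is visible of it).
The state is a dict: "time": time; "qpos": joint angles; "qvel": joint speeds; "joint_efforts": joint torques, N m; "tool_pos": TCP position; "tool_rot": TCP orientation; "contact_force": force on the tool from outside, world axes, zero at the start; "torque": the same for the moment, N m; "opening": finger opening in m.
Only numpy, scipy, OpenCV 4.12 (cv2) and the standard library are available. Lean on these libraries where they do the work, as an engineer would, in place of code of your own. Each camera call takes 0.05 s, during which the arm holds its last target.

TASK

Move the four stoppered sample bottles from the round cups of the steel rack into the empty white carrier beside it, one bottle per cell and in reverse order (left and right as seen by the robot): the bottle that starts at the rack's left end goes into the carrier's right-end cell, the next one into the next cell inwards, and so on (so the bottle nearest the carrier ends in the cell nearest the rack). Set each one down upright and flat on its cell's floor, without dropping or tipping it, let go, and leave the wash bottle and the beaker where they are.

Things in the scene. Friction and masses are not known exactly. Their poses are not given: they have to be found in the camera images.
- tall_mid (a point): Tall bottle, loose, amber glass with a white top, round about its upright axis. Point: on the axis, half-way up; z up along the axis. 108 mm high; straight body 40 mm across from the bottom up to 72 mm, then a narrow neck and a flat white stopper 34 mm across. About 160 g
- jar_mid (a point): Squat jar, the widest, loose, amber glass with a white top, round about its upright axis. Point: on the axis, half-way up; z up along the axis. 70 mm high, 50 mm across from bottom to top (the white screw lid, 49 mm, is the top 18 mm). About 180 g
- slim_mid (a point): Slim tube bottle, loose, amber glass with a white top, round about its upright axis. Point: on the axis, half-way up; z up along the axis. 100 mm high; a 6 mm thick foot 42 mm across, above it a straight tube 26 mm across up to 84 mm, then a white plug 20 mm across. About 80 g
- knob_mid (a point): Low bottle with a ball knob, loose, amber glass with a white top, round about its upright axis. Point: on the axis, half-way up; z up along the axis. 70 mm high; straight body 40 mm across from the bottom up to 50 mm, then a thin white lid (38 mm across) with a white ball knob 18 mm across on top. About 100 g
- cup_tall: Start place of the tall bottle: round white shallow cup, 68 mm across, 10 mm high, fixed on the steel rack base; inner width 60 mm, inner floor 4 mm above its origin. The tall bottle starts in it; the cup stays behind, so it marks where that bottle stood. Origin: centre of its underside; z up
- cup_jar: Start place of the squat jar: round white shallow cup, 68 mm across, 10 mm high, fixed on the steel rack base; inner width 60 mm, inner floor 4 mm above its origin. The squat jar starts in it; the cup stays behind, so it marks where that bottle stood. Origin: centre of its underside; z up
- cup_slim: Start place of the slim tube bottle: round white shallow cup, 68 mm across, 10 mm high, fixed on the steel rack base; inner width 60 mm, inner floor 4 mm above its origin. The slim tube bottle starts in it; the cup stays behind, so it marks where that bottle stood. Origin: centre of its underside; z up
- cup_knob: Start place of the low knob bottle: round white shallow cup, 68 mm across, 10 mm high, fixed on the steel rack base; inner width 60 mm, inner floor 4 mm above its origin. The low knob bottle starts in it; the cup stays behind, so it marks where that bottle stood. Origin: centre of its underside; z up
- rack: Start rack: fixed flat steel base 90 x 306 mm, 8 mm thick, with 16 mm high lips at its short ends. The four cups stand on it in a row along its y axis, at y = -111, -37, +37, +111 mm. Origin: centre of its underside, on the bench; x away from the robot, y along the row to the robot's left (turned up to 17 degrees), z up
- carrier: Carrier: fixed white tray, 86 x 308 mm, on the rack's left or right, empty at the start. Four square cells along its y axis, centres at x = 0, y = -111, -37, +37, +111 mm; each 70 mm wide inside, floor 4 mm and wall tops 14 mm above the origin, walls 4 mm thick. Origin: centre of its underside, on the bench; x away from the robot, y to the robot's left (turned up to 17 degrees), z up
- wash_bottle: Bystander: white plastic wash bottle with red cap and bent spout, 64 mm across, 200 mm high, loose, on the bench beyond the racks. Origin: centre of its underside
- beaker: Bystander: clear glass beaker, 72 mm across the rim, 90 mm high, loose, on the bench beyond the racks. Origin: centre of its underside

How it is judged:
At the end, for the whole second after the job is handed in: Each bottle stands in the carrier cell that mirrors its cup's place in the rack (cup at +y of the rack: cell at the same -y of the carrier), within 18 mm of the cell's centre each way, base on the cell floor within 5 mm, upright within 0.1 rad, at rest (below 0.02 m/s) and released (((y of cup_tall in the frame of rack between -0.131 and -0.091 m and y of tall_mid in the frame of carrier between 0.093 and 0.129 m) or (y of cup_tall in the frame of rack between -0.057 and -0.017 m and y of tall_mid in the frame of carrier between 0.019 and 0.055 m) or (y of cup_tall in the frame of rack between 0.017 and 0.057 m and y of tall_mid in the frame of carrier between -0.055 and -0.019 m) or (y of cup_tall in the frame of rack between 0.091 and 0.131 m and y of tall_mid in the frame of carrier between -0.129 and -0.093 m)) and x of tall_mid in the frame of carrier between -0.018 and 0.018 m and z of tall_mid in the frame of carrier between 0.053 and 0.063 m and angle between each of tall_mid, jar_mid, slim_mid, knob_mid's own z axis and vertical below 0.1 rad and linear speed of each of tall, jar, slim, knob below 0.02 m/s and ((y of cup_jar in the frame of rack between -0.131 and -0.091 m and y of jar_mid in the frame of carrier between 0.093 and 0.129 m) or (y of cup_jar in the frame of rack between -0.057 and -0.017 m and y of jar_mid in the frame of carrier between 0.019 and 0.055 m) or (y of cup_jar in the frame of rack between 0.017 and 0.057 m and y of jar_mid in the frame of carrier between -0.055 and -0.019 m) or (y of cup_jar in the frame of rack between 0.091 and 0.131 m and y of jar_mid in the frame of carrier between -0.129 and -0.093 m)) and x of jar_mid in the frame of carrier between -0.018 and 0.018 m and z of jar_mid in the frame of carrier between 0.034 and 0.044 m and ((y of cup_slim in the frame of rack between -0.131 and -0.091 m and y of slim_mid in the frame of carrier between 0.093 and 0.129 m) or (y of cup_slim in the frame of rack between -0.057 and -0.017 m and y of slim_mid in the frame of carrier between 0.019 and 0.055 m) or (y of cup_slim in the frame of rack between 0.017 and 0.057 m and y of slim_mid in the frame of carrier between -0.055 and -0.019 m) or (y of cup_slim in the frame of rack between 0.091 and 0.131 m and y of slim_mid in the frame of carrier between -0.129 and -0.093 m)) and x of slim_mid in the frame of carrier between -0.018 and 0.018 m and z of slim_mid in the frame of carrier between 0.049 and 0.059 m and ((y of cup_knob in the frame of rack between -0.131 and -0.091 m and y of knob_mid in the frame of carrier between 0.093 and 0.129 m) or (y of cup_knob in the frame of rack between -0.057 and -0.017 m and y of knob_mid in the frame of carrier between 0.019 and 0.055 m) or (y of cup_knob in the frame of rack between 0.017 and 0.057 m and y of knob_mid in the frame of carrier between -0.055 and -0.019 m) or (y of cup_knob in the frame of rack between 0.091 and 0.131 m and y of knob_mid in the frame of carrier between -0.129 and -0.093 m)) and x of knob_mid in the frame of carrier between -0.018 and 0.018 m and z of knob_mid in the frame of carrier between 0.034 and 0.044 m); the robot touches nothing.
It fails at once if a bottle is dropped (falls freely by more than about 2 cm) ((contact force between tall and the fingers below 0.05 N and contact force between tall and the arm below 0.05 N and linear speed of tall above 0.65 m/s) or (contact force between jar and the fingers below 0.05 N and contact force between jar and the arm below 0.05 N and linear speed of jar above 0.65 m/s) or (contact force between slim and the fingers below 0.05 N and contact force between slim and the arm below 0.05 N and linear speed of slim above 0.65 m/s) or (contact force between knob and the fingers below 0.05 N and contact force between knob and the arm below 0.05 N and linear speed of knob above 0.65 m/s)).
It fails at once if a bottle is tipped by more than about 45 degrees (angle between any of tall_mid, jar_mid, slim_mid, knob_mid's own z axis and vertical above 0.8 rad).
It fails at once if the wash bottle is pushed away or knocked over (distance of wash_bottle from where it was at the start of the episode above 0.03 m or angle between wash_bottle's own z axis and vertical above 0.5 rad).
It fails at once if the beaker is pushed away or knocked over (distance of beaker from where it was at the start of the episode above 0.03 m or angle between beaker's own z axis and vertical above 0.5 rad).
It also fails if it takes over 112 s, if anything falls off the work surface, if the arm or the gripper's body presses on something with over 40 N, if the wrist force passes 120 N, or if a joint passes its speed limit or range.

## Working session

There is one attempt and no reset: what is moved stays moved. The work goes in short steps, Python scripts to look and compute and a tool call to move; the robot and the scene stay as the last step left them, time stands still between calls to the robot, and variables do not carry over. Pictures are saved under pics/ and viewed, and the job is handed in when it is done.

Besides the shell and the picture viewer there is one more tool, called after "Call:" by a JSON object that holds its "fn" and its "kwargs". move_arm: Moves the arm, as the interface text tells. Its arguments: {"type":"object","properties":{"increments":{"type":"array"},"newtons":{"type":"number"}},"required":["increments"]}

```bash
mkdir -p pics; python3 - <<'E'
from cell import robot
import cv2
print(robot.observe(), robot.grasp_offset)
for n in ["scene","side","wrist"]:
    c=robot.read_camera(n); cv2.imwrite(f"pics/{n}0.png",c["img"][:,:,::-1])
    print(n,c["fx"],c["cx"],c["cy"],c["T"].round(3).tolist())
E
```

```text
{'time': 0.0, 'qpos': array([ 1.12600770e+00,  3.42674443e-01,  1.52503500e+00, -4.16791307e-05,
        1.27545291e+00, -1.45977635e-01]), 'qvel': array([-0.00015449,  0.00155114,  0.00098126, -0.0016395 ,  0.00064442,
        0.00185379]), 'joint_efforts': array([ 1.51822187e-04, -4.31249142e+01, -2.44210660e+01,  7.17918598e-02,
        5.61480399e-02, -1.14766399e-04]), 'tool_pos': array([0.1543422 , 0.50134505, 0.22606377]), 'tool_rot': array([-3.14140376e+00,  1.55880900e-03,  1.27199764e+00]), 'contact_force': array([0.17234453, 0.14428777, 0.49658155]), 'torque': array([ 0.03495007,  0.02199841, -0.02244785]), 'opening': 0.09210585173450926} 0.0188
scene 465.332468118168 318.69460315826154 237.1439775521682 [[-0.396, 0.779, -0.486, 1.013], [0.918, 0.338, -0.206, 0.152], [0.003, -0.528, -0.849, 0.787], [0.0, 0.0, 0.0, 1.0]]
side 507.76200349625304 326.8349114624826 233.39835455610267 [[0.863, -0.341, 0.373, 0.308], [-0.506, -0.578, 0.641, -0.555], [-0.003, -0.742, -0.671, 0.64], [0.0, 0.0, 0.0, 1.0]]
wrist 405.07197152588884 309.5994898472829 236.58070480624514 [[0.295, 0.917, 0.27, 0.08], [0.956, -0.282, -0.085, 0.525], [-0.001, 0.283, -0.959, 0.385], [0.0, 0.0, 0.0, 1.0]]
```

View pics/scene0.png

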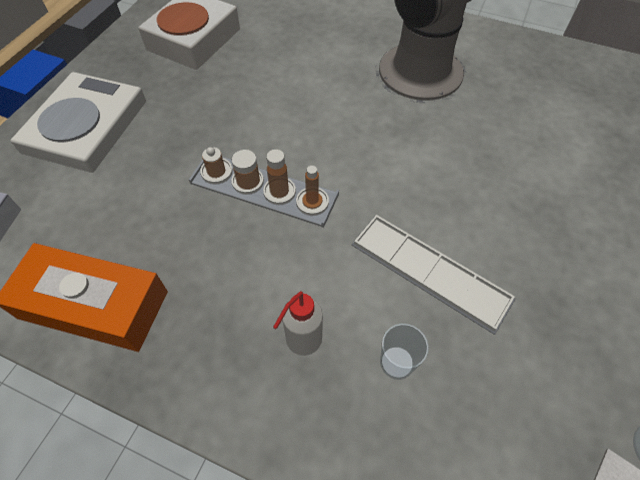

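View pics/side0.png

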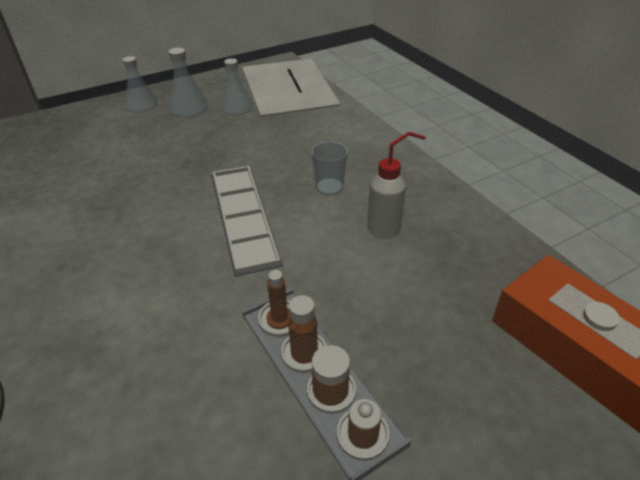

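View pics/wrist0.png

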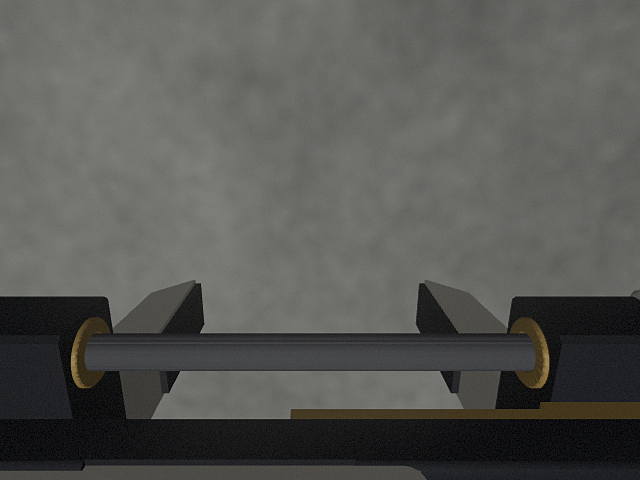

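The carrier is on the robot's left. From the carrier outwards the rack holds slim, tall, jar and knob. Next I'll zoom in to pick corners.

```bash
python3 - <<'E'
import cv2
a=cv2.imread("pics/scene0.png"); b=cv2.imread("pics/side0.png")
def z(im,x,y,w,h,s,n): cv2.imwrite(f"pics/{n}.png",cv2.resize(im[y:y+h,x:x+w],None,fx=s,fy=s,interpolation=cv2.INTER_CUBIC))
z(a,180,130,180,110,4,"za1"); z(a,340,200,190,140,4,"za2"); z(b,230,260,190,220,2.7,"zb1"); z(b,200,150,100,130,4.5,"zb2")
E
cat > look.py <<'E'
from cell import robot
import sys
for cam in ["scene","side"]:
    robot.read_camera(cam)
    for t in ["rack","carrier","cup_tall","tall_mid","jar_mid","slim_mid","knob_mid"]:
        r=robot.look_for(t,cam); print(cam,t,[(round(d["conf"],2),[round(v) for v in d["rect"]]) for d in r[:2]])
E
echo
```

```text
(no output)
```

View pics/za1.png

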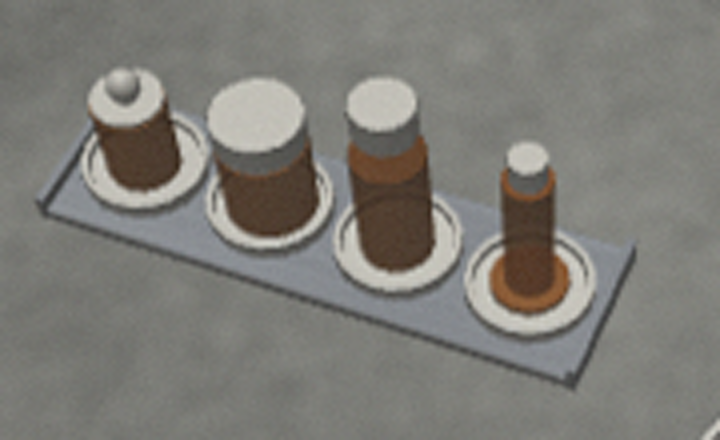

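View pics/za2.png

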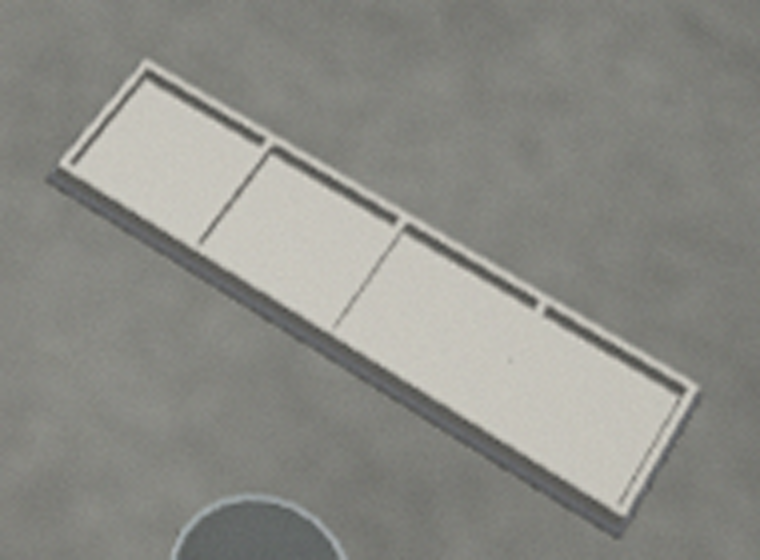

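View pics/zb1.png

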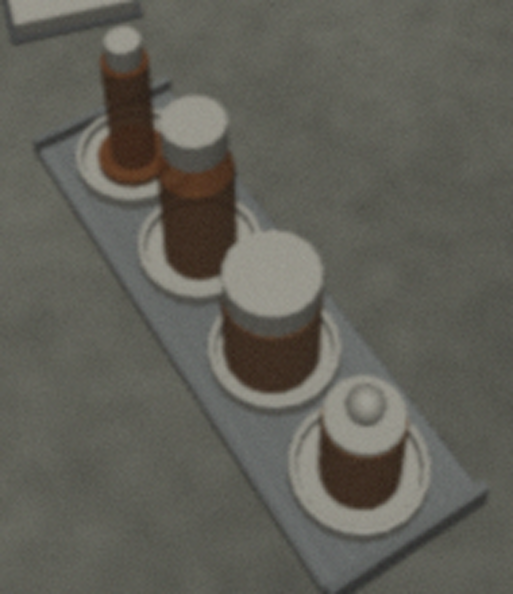

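View pics/zb2.png

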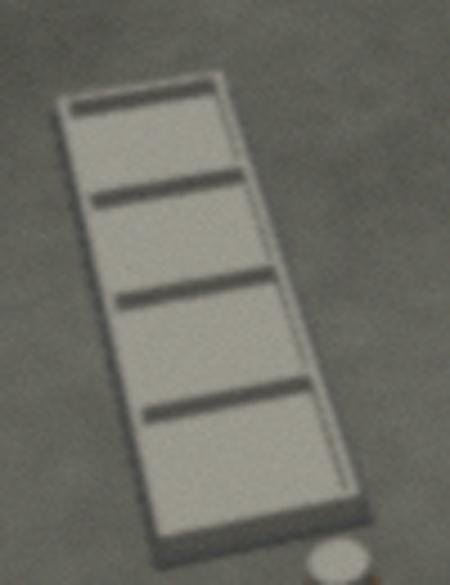

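```bash
cat > geo.py <<'E'
from cell import robot
import numpy as np
from scipy.optimize import least_squares
def ray(c,u,v,z):
    d=c["T"][:3,:3]@np.array([(u-c["cx"])/c["fx"],(v-c["cy"])/c["fy"],1]); o=c["T"][:3,3]
    return (o+d*(z-o[2])/d[2])[:2]
def proj(c,P):
    p=(np.asarray(P)-c["T"][:3,3])@c["T"][:3,:3]; return np.c_[c["fx"]*p[:,0]/p[:,2]+c["cx"],c["fy"]*p[:,1]/p[:,2]+c["cy"]]
E
python3 - <<'E'
from geo import *
A=robot.read_camera("scene"); B=robot.read_camera("side")
np.set_printoptions(precision=4,suppress=True)
ca=[(376.7,215),(514.5,297),(496,329),(355,241.2)]; cb=[(234.9,269.3),(212.9,171.6),(249.1,165.8),(280,260)]
# order near-right, near-left, far-left, far-right in robot frame
L=np.array([(-.043,-.154),(-.043,.154),(.043,.154),(.043,-.154)])
for n,c,pts in (("scene",A,ca),("side",B,cb)):
    P=np.array([ray(c,*p,.014) for p in pts]); print(n,P.tolist(),np.linalg.norm(P-np.roll(P,-1,0),axis=1))
def fit(P):
    f=lambda q:(L@np.array([[np.cos(q[2]),np.sin(q[2])],[-np.sin(q[2]),np.cos(q[2])]])+q[:2]-P).ravel()
    r=least_squares(f,[.5,.2,0]); return r.x,np.abs(r.fun).max()
for c,pts in((A,ca),(B,cb)): print("carrier",fit(np.array([ray(c,*p,.014) for p in pts])))
for n,z,a,b in (("knob",.073,(210.5,151),(365.6,409.6)),("jar",.082,(244.2,158.7),(330.7,360.4)),("tall",.120,(275.5,155.8),(301.5,305.2)),("slim",.112,(312,169.5),(275.6,275.2))):
    print(n,ray(A,*a,z),ray(B,*b,z))
for n,a,b in (("knob",(145.5,160),(360,463)),("jar",(268.5,198),(275,345)),("tall",(397,240),(200,245)),("slim",(530.5,284),(131,147))):
    print("cup",n,ray(A,180+a[0]/4,130+a[1]/4,.018),ray(B,230+b[0]/2.7,260+b[1]/2.7,.018))
E
```

```text
scene [[0.4769054709429309, 0.050223826516021655], [0.5476444838793848, 0.3399879324041352], [0.621692758373424, 0.3220355217424197], [0.552076808501484, 0.03225218562208587]] [0.2983 0.0762 0.298  0.0773]
side [[0.47512229455836064, 0.044421419091784986], [0.5468851369098827, 0.3356252057461435], [0.6219731583679282, 0.3161914758260116], [0.5514133747750429, 0.025331789757138456]] [0.2999 0.0776 0.2993 0.0786]
carrier (array([ 0.5496,  0.1861, -0.2375]), np.float64(0.005930873777268475))
carrier (array([ 0.5488,  0.1804, -0.2404]), np.float64(0.0053111339774934985))
knob [ 0.5034 -0.3059] [ 0.5038 -0.3093]
jar [ 0.5008 -0.2284] [ 0.4999 -0.2337]
tall [ 0.4985 -0.1571] [ 0.4971 -0.1628]
slim [ 0.4955 -0.0831] [ 0.4943 -0.0896]
cup knob [ 0.506  -0.3023] [ 0.5037 -0.3091]
cup jar [ 0.5028 -0.23  ] [ 0.5009 -0.2353]
cup tall [ 0.5008 -0.1559] [ 0.4969 -0.1632]
cup slim [ 0.4991 -0.081 ] [ 0.4946 -0.0841]
```

```bash
cat > plan.py <<'E'
from geo import *
import sys
from scipy.spatial.transform import Rotation as R
def plan(xyz,yaw,op,step=40):
    s=robot.observe(); p=np.array(s["tool_pos"]); Q=R.from_euler("xyz",s["tool_rot"])
    T=R.from_euler("xyz",[np.pi,0,yaw]); d=np.array(xyz)-p; rv=(Q.inv()*T).as_rotvec()
    n=max(1,int(np.ceil(max(np.linalg.norm(d)*1000/step,np.abs(rv).max()/.15))))
    print("t",round(s["time"],2),"at",p.round(4),s["tool_rot"].round(3),"rows",n)
    for i in range(n):
        q=Q*R.from_rotvec(rv*i/n)
        print([op]+(q.inv().apply(d/n)*1000).round(1).tolist()+(rv/n).round(3).tolist(),end=",")
    print()
if __name__=="__main__":
    a=[float(v) for v in sys.argv[1:]]; plan(a[:3],*a[3:])
E
python3 - <<'E'
from geo import *
A=robot.read_camera("scene"); B=robot.read_camera("side")
print("beaker",ray(A,397,363,0),ray(B,330,186,0),"wash",ray(A,304,338,0),ray(B,385,228,0))
E
python3 plan.py 0.46 -0.02 0.25 0.04 91 45
```

```text
beaker [0.74239456 0.18290733] [0.74478319 0.1810619 ] wash [0.76505929 0.01924964] [0.76709411 0.01366155]
t 0.35 at [0.1545 0.5017 0.2266] [-3.142  0.     1.272] rows 14
[91.0, -29.2, 31.8, -1.7, 0.0, 0.0, 0.088],[91.0, -26.3, 34.3, -1.7, 0.0, 0.0, 0.088],[91.0, -23.2, 36.4, -1.7, 0.0, 0.0, 0.088],[91.0, -19.9, 38.3, -1.7, 0.0, 0.0, 0.088],[91.0, -16.4, 39.9, -1.7, 0.0, 0.0, 0.088],[91.0, -12.9, 41.2, -1.7, 0.0, 0.0, 0.088],[91.0, -9.2, 42.2, -1.7, 0.0, 0.0, 0.088],[91.0, -5.4, 42.8, -1.7, 0.0, 0.0, 0.088],[91.0, -1.7, 43.2, -1.7, 0.0, 0.0, 0.088],[91.0, 2.1, 43.1, -1.7, 0.0, 0.0, 0.088],[91.0, 5.9, 42.8, -1.7, 0.0, 0.0, 0.088],[91.0, 9.7, 42.1, -1.7, 0.0, 0.0, 0.088],[91.0, 13.3, 41.1, -1.7, 0.0, 0.0, 0.088],[91.0, 16.9, 39.7, -1.7, 0.0, 0.0, 0.088],
```

Call:
{"fn": "move_arm", "kwargs": {"increments": [[91,-29,32,-2,0,0,0.09],[91,-26,34,-2,0,0,0.09],[91,-23,36,-2,0,0,0.09],[91,-20,38,-2,0,0,0.09],[91,-16,40,-2,0,0,0.09],[91,-13,41,-2,0,0,0.09],[91,-9,42,-2,0,0,0.09],[91,-5,43,-2,0,0,0.09],[91,-2,43,-2,0,0,0.09],[91,2,43,-2,0,0,0.09],[91,6,43,-2,0,0,0.09],[91,10,42,-2,0,0,0.09]]}}

```text
time: 1.85
tool_pos: [0.4112, 0.0378, 0.2522]
tool_rot: [-3.141, -0.005, 0.162]
contact_force: [1.0, -0.0, 0.4]
opening: 0.0905
```

```bash
python3 plan.py 0.5 -0.15 0.25 0.04 91 45
python3 - <<'E'
from cell import robot
import cv2
c=robot.read_camera("wrist"); cv2.imwrite("pics/w1.png",c["img"][:,:,::-1])
E
```

```text
t 1.85 at [0.4112 0.0378 0.2522] [-3.141 -0.005  0.162] rows 5
[91.0, 11.5, 39.9, 0.5, -0.0, -0.001, 0.024],[91.0, 12.4, 39.6, 0.5, -0.0, -0.001, 0.024],[91.0, 13.4, 39.3, 0.5, -0.0, -0.001, 0.024],[91.0, 14.3, 39.0, 0.5, -0.0, -0.001, 0.024],[91.0, 15.3, 38.6, 0.5, -0.0, -0.001, 0.024],
```

View pics/w1.png

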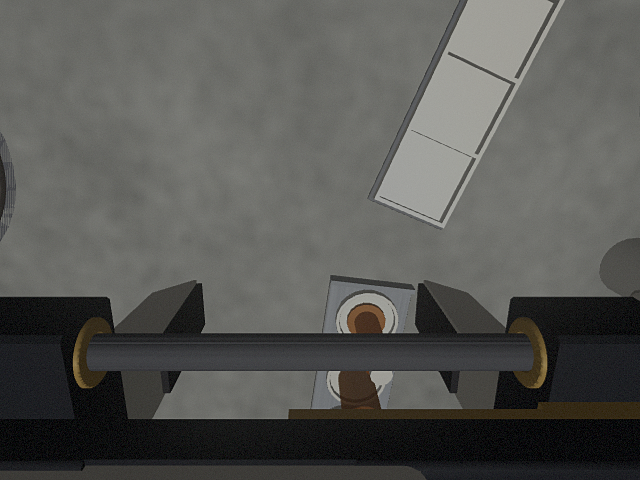

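The wrist image shows the carrier's near-end corners at about (375,198) and (443,228), and the slim bottle's cup at (367,319). I'll compare these with the fixed cameras.

```bash
python3 - <<'E'
from geo import *
import cv2
c=robot.read_camera("wrist")
for n,p,z in (("near-right c",(375,198),.014),("far-right c",(443,228),.014),("div near",(412,130),.014),("div far",(476,157),.014),("div2 far",(515,83),.014),("cup slim",(367,319),.018)): print(n,ray(c,*p,z).round(4))
im=c["img"][:,:,::-1]
cv2.imwrite("pics/w1z.png",cv2.resize(im[0:420,320:600],None,fx=1.4,fy=1.4,interpolation=cv2.INTER_CUBIC))
# expected carrier corner from scene/side
for cx,cy,y in ((.5496,.1861,-.2375),(.5488,.1804,-.2404)):
    Rm=np.array([[np.cos(y),-np.sin(y)],[np.sin(y),np.cos(y)]])
    print([ (Rm@np.array(v)+[cx,cy]).round(4).tolist() for v in((-.039,-.15),(.039,-.15),(-.039,-.074),(.039,-.074))])
E
```

```text
near-right c [0.4793 0.0433]
far-right c [0.5541 0.0236]
div near [0.5009 0.1131]
div far [0.568 0.098]
div2 far [0.5854 0.1689]
cup slim [ 0.4966 -0.0874]
[[0.4764, 0.0495], [0.5522, 0.0311], [0.4943, 0.1234], [0.5701, 0.105]]
[[0.4752, 0.044], [0.551, 0.0254], [0.4933, 0.1178], [0.5691, 0.0992]]
```

View pics/w1z.png

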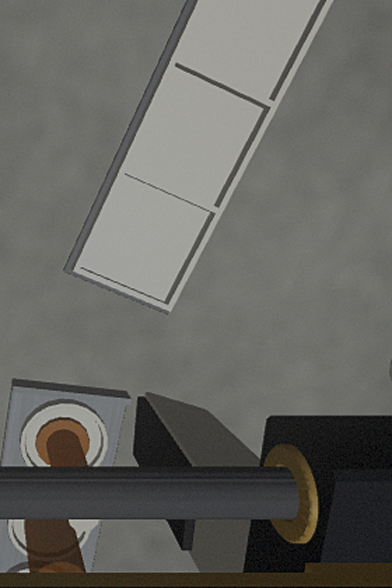

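```bash
python3 plan.py 0.4955 -0.089 0.15 0.04 91 40
```

```text
t 1.95 at [0.4124 0.0362 0.2522] [ 3.141 -0.006  0.16 ] rows 5
[91.0, 12.3, 27.4, 20.5, 0.0, -0.001, 0.024],[91.0, 13.0, 27.1, 20.5, 0.0, -0.001, 0.024],[91.0, 13.6, 26.7, 20.5, 0.0, -0.001, 0.024],[91.0, 14.3, 26.4, 20.5, 0.0, -0.001, 0.024],[91.0, 15.0, 26.1, 20.4, 0.0, -0.001, 0.024],
```

Call:
{"fn": "move_arm", "kwargs": {"increments": [[91,12.3,27.4,20.5,0,0,0.024],[91,13,27,20.5,0,0,0.024],[91,13.6,26.7,20.5,0,0,0.024],[91,14.3,26.4,20.5,0,0,0.024],[91,15,26,20,0,0,0.024],[91,0,0,0,0,0,0]]}}

```text
time: 2.7
tool_pos: [0.4977, -0.0891, 0.1481]
tool_rot: [-3.139, -0.008, 0.041]
contact_force: [0.3, -0.8, -0.5]
opening: 0.0909
```

```bash
python3 plan.py 0.4955 -0.089 0.056 0.04 91 25
python3 - <<'E'
from cell import robot
import cv2
c=robot.read_camera("wrist"); cv2.imwrite("pics/w2.png",c["img"][:,:,::-1])
c=robot.read_camera("scene"); cv2.imwrite("pics/s2.png",c["img"][100:300,150:450,::-1].repeat(2,0).repeat(2,1))
E
```

```text
t 2.7 at [ 0.4977 -0.0891  0.1481] [-3.139 -0.008  0.041] rows 4
[91.0, -0.7, 0.0, 23.0, -0.001, -0.002, 0.0],[91.0, -0.7, -0.0, 23.0, -0.001, -0.002, 0.0],[91.0, -0.6, -0.0, 23.0, -0.001, -0.002, 0.0],[91.0, -0.6, -0.0, 23.0, -0.001, -0.002, 0.0],
```

View pics/w2.png

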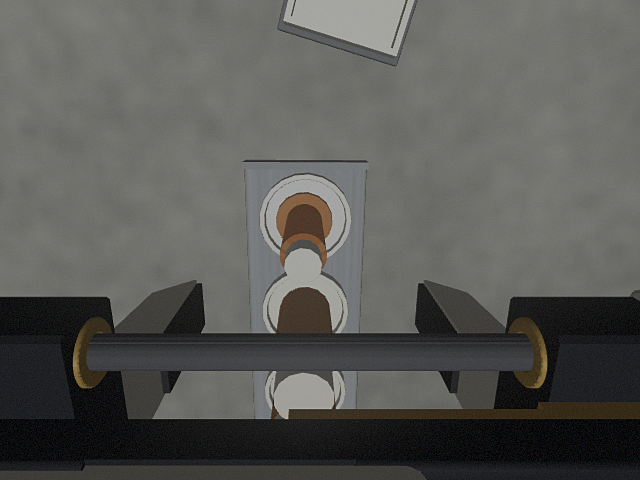

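View pics/s2.png

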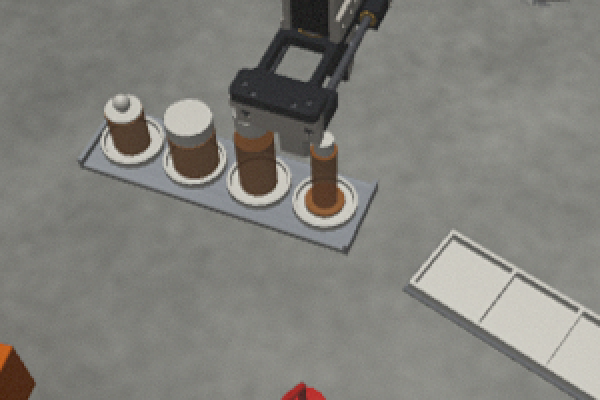

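Wrist image: slim cup at (306,217), white plug at (303,264), and the rack edges run parallel to the image columns. I'll check these against the target.

```bash
python3 - <<'E'
from geo import *
c=robot.read_camera("wrist")
for p,z in (((306,217),.018),((303,264),.112),((304,222),.015),((305,395),.018)): print(ray(c,*p,z).round(4))
E
```

```text
[ 0.495  -0.0816]
[ 0.4935 -0.0839]
[ 0.4937 -0.0862]
[ 0.5003 -0.2361]
```

Call:
{"fn": "move_arm", "kwargs": {"increments": [[91,-0.8,-0.8,23,0,0,0],[91,-0.8,-0.8,23,0,-0.004,0],[91,-0.7,-0.7,23,0,-0.004,0],[91,-0.5,-0.7,22,0,0,0],[91,0,0,0,0,0,0]]}}

```text
time: 3.48
tool_pos: [0.4963, -0.08, 0.0627]
tool_rot: [3.141, -0.011, 0.051]
contact_force: [-0.9, -0.1, 0.5]
opening: 0.0913
```

```bash
python3 - <<'E'
from cell import robot
import cv2
print(robot.observe()["tool_pos"])
c=robot.read_camera("side"); cv2.imwrite("pics/d3.png",c["img"][200:480,150:500,::-1].repeat(2,0).repeat(2,1))
c=robot.read_camera("wrist"); cv2.imwrite("pics/w3.png",c["img"][:,:,::-1])
E
```

```text
[ 0.49631841 -0.0799957   0.06269472]
```

View pics/d3.png

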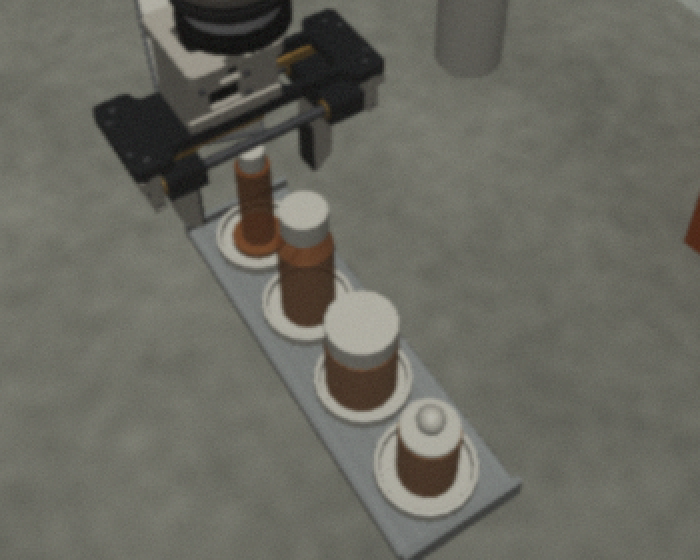

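View pics/w3.png

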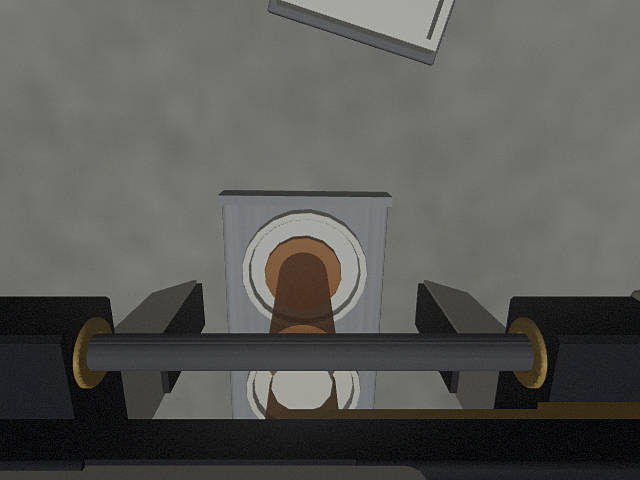

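```bash
python3 - <<'E'
from geo import *
c=robot.read_camera("wrist")
for p,z in (((305,269),.018),((303,270),.018)): print(ray(c,*p,z).round(4))
E
python3 plan.py 0.4945 -0.086 0.056 0.04 91 25
```

```text
[ 0.4952 -0.0828]
[ 0.4942 -0.0834]
t 3.62 at [ 0.498  -0.081   0.0643] [ 3.139 -0.015  0.05 ] rows 1
[91.0, -3.9, 4.8, 8.3, 0.003, -0.015, 0.01],
```

Call:
{"fn": "move_arm", "kwargs": {"increments": [[91,-3,4,7,0,-0.012,0.01],[91,0,0,0,0,0,0],[20,0,0,0,0,0,0],[20,0,0,0,0,0,0],[15,0,0,0,0,0,0],[15,0,0,0,0,0,0],[15,0,0,0,0,0,0],[15,0,0,0,0,0,0]], "newtons": 20}}

```text
time: 4.62
tool_pos: [0.4963, -0.0858, 0.059]
tool_rot: [3.138, -0.005, 0.039]
contact_force: [1.4, 0.0, 0.0]
opening: 0.0355
```

```bash
python3 - <<'E'
from cell import robot
import cv2
for i in range(3):
    s=robot.observe(); print(s["tool_pos"],s["tool_rot"],s["opening"],s["contact_force"])
    c=robot.read_camera("side")
cv2.imwrite("pics/d4.png",c["img"][200:480,150:500,::-1].repeat(2,0).repeat(2,1))
E
```

```text
[ 0.49628334 -0.08583524  0.0589843 ] [ 3.13777363 -0.00546506  0.03916973] 0.03545392744657848 [1.42766481 0.04778069 0.01376231]
[ 0.49626514 -0.08582547  0.0589828 ] [ 3.13776475 -0.00542903  0.03919608] 0.03155474843578385 [0.35042584 0.21751113 0.45702154]
[ 0.49622165 -0.08584764  0.05898377] [ 3.13779194 -0.00531177  0.03921922] 0.027580013233588427 [0.13514461 0.89163527 0.43003296]
```

View pics/d4.png

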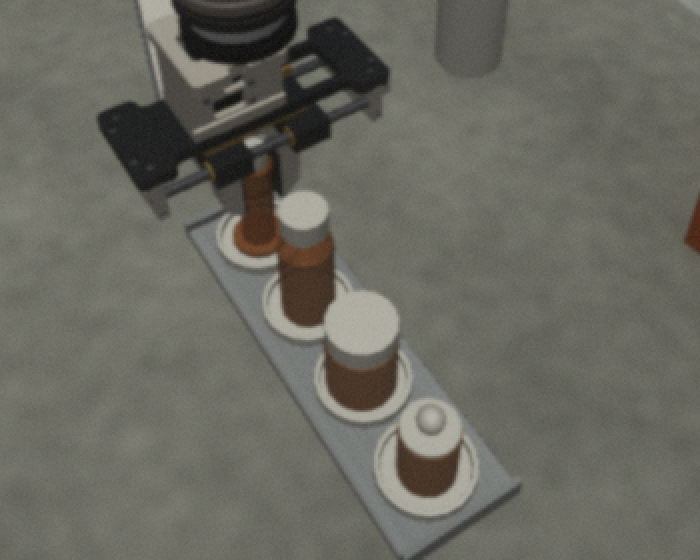

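Call:
{"fn": "move_arm", "kwargs": {"increments": [[15,0,0,0,0,0,0],[15,0,0,0,0,0,0],[15,0,0,0,0,0,0],[15,0,0,0,0,0,0],[15,0,0,-8,0,0,0],[15,0,0,-20,0,0,0],[15,0,0,-25,0,0,0],[15,0,0,-20,0,0,0],[15,0,0,0,0,0,0]], "newtons": 20}}

```text
time: 5.9
tool_pos: [0.4958, -0.0855, 0.1355]
tool_rot: [3.138, -0.005, 0.039]
contact_force: [-0.1, -0.5, -1.4]
opening: 0.0259
```

```bash
cat > cell.txt <<'E'
E
python3 - <<'E'
from geo import *
y=-.24; 
for v in (-.111,-.037,.037,.111): print(v,(.551-np.sin(y)*v).round(4),(.181+np.cos(y)*v).round(4))
E
python3 plan.py 0.5246 0.0732 0.14 -0.24 15 30
python3 - <<'E'
from cell import robot
import cv2
c=robot.read_camera("side"); cv2.imwrite("pics/d5.png",c["img"][100:380,150:500,::-1].repeat(2,0).repeat(2,1))
E
```

```text
-0.111 0.5246 0.0732
-0.037 0.5422 0.1451
0.037 0.5598 0.2169
0.111 0.5774 0.2888
t 5.9 at [ 0.4958 -0.0855  0.1355] [ 3.138 -0.005  0.039] rows 6
[15.0, 5.8, -26.2, -0.8, 0.001, -0.001, 0.047],[15.0, 4.6, -26.5, -0.8, 0.001, -0.001, 0.047],[15.0, 3.4, -26.7, -0.8, 0.001, -0.001, 0.047],[15.0, 2.1, -26.8, -0.8, 0.001, -0.001, 0.047],[15.0, 0.9, -26.9, -0.8, 0.001, -0.001, 0.047],[15.0, -0.4, -26.9, -0.8, 0.001, -0.001, 0.047],
```

View pics/d5.png

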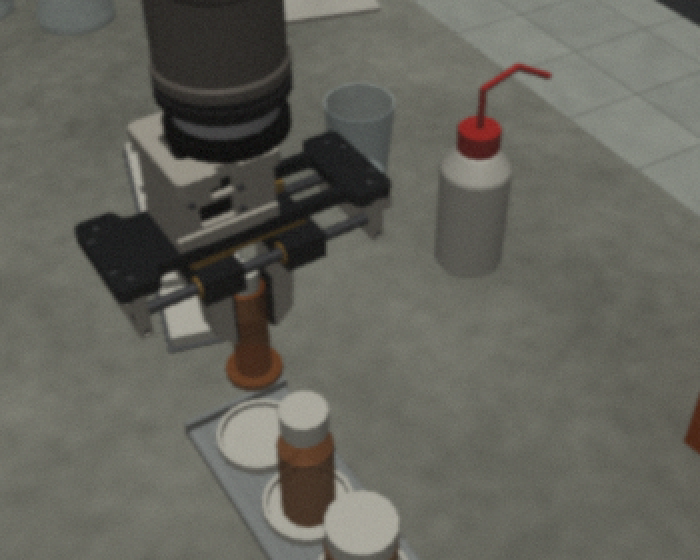

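Call:
{"fn": "move_arm", "kwargs": {"increments": [[15,6,-18,0,0,0,0.047],[15,4.6,-26.5,0,0,0,0.047],[15,3.4,-26.7,0,0,0,0.047],[15,2,-27,0,0,0,0.047],[15,1,-27,0,0,0,0.047],[15,0,-27,0,0,0,0.047],[15,0,-6,0,0,0,0],[15,0,0,0,0,0,0]]}}

```text
time: 6.95
tool_pos: [0.5235, 0.0753, 0.1257]
tool_rot: [3.137, 0.009, -0.253]
contact_force: [-0.3, 0.7, -0.4]
opening: 0.0252
```

```bash
python3 plan.py 0.5246 0.0732 0.053 -0.24 15 15
```

```text
t 6.95 at [0.5235 0.0753 0.1257] [ 3.137  0.009 -0.253] rows 5
[15.0, 0.4, 0.3, 14.5, 0.001, 0.002, -0.003],[15.0, 0.4, 0.3, 14.5, 0.001, 0.002, -0.003],[15.0, 0.4, 0.3, 14.5, 0.001, 0.002, -0.003],[15.0, 0.4, 0.3, 14.5, 0.001, 0.002, -0.003],[15.0, 0.3, 0.3, 14.5, 0.001, 0.002, -0.003],
```

Call:
{"fn": "move_arm", "kwargs": {"increments": [[15,0.4,0.3,14,0.001,0.003,-0.003],[15,0.4,0.3,15,0.001,0.002,-0.003],[15,0.4,0.3,15,0,0.002,-0.003],[15,0,0,14,0,0,0],[15,0,0,6,0,0,0],[15,0,0,0,0,0,0]]}}

```text
time: 7.7
tool_pos: [0.5232, 0.0691, 0.0586]
tool_rot: [3.137, 0.004, -0.245]
contact_force: [-0.3, -0.1, -1.1]
opening: 0.0256
```

```bash
python3 plan.py 0.5246 0.0732 0.051 -0.24 15 15
python3 - <<'E'
from cell import robot
import cv2
c=robot.read_camera("side"); cv2.imwrite("pics/d6.png",c["img"][100:380,150:500,::-1].repeat(2,0).repeat(2,1))
c=robot.read_camera("scene"); cv2.imwrite("pics/s6.png",c["img"][120:340,250:550,::-1].repeat(2,0).repeat(2,1))
E
```

```text
t 7.7 at [0.5232 0.0691 0.0586] [ 3.137  0.004 -0.245] rows 1
[15.0, 0.4, -4.3, 7.6, 0.004, 0.004, -0.005],
```

View pics/d6.png

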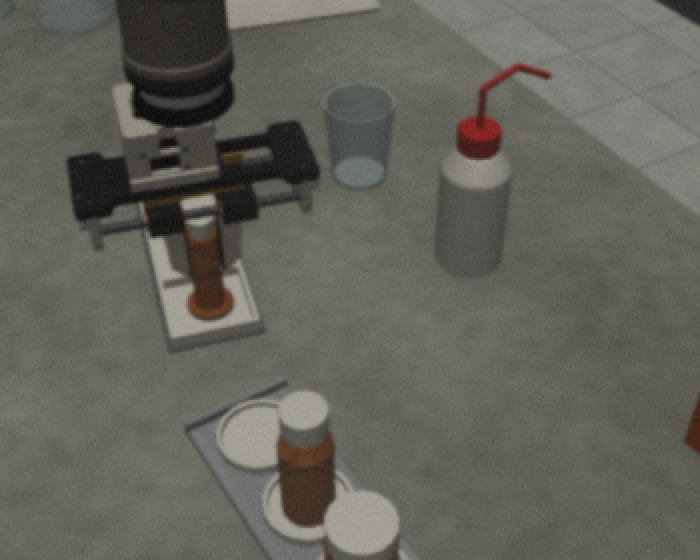

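View pics/s6.png

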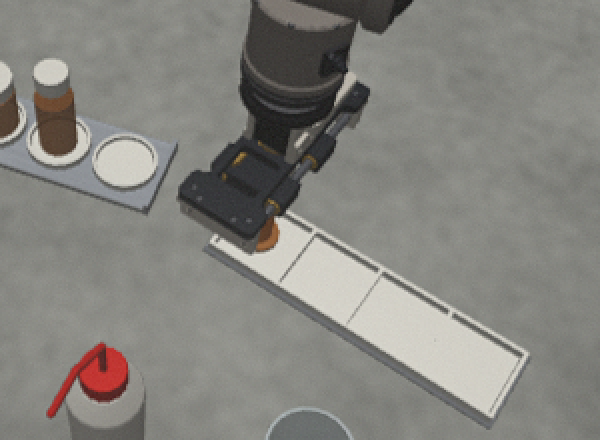

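Call:
{"fn": "move_arm", "kwargs": {"increments": [[15,1,-5,3,0,0,0],[15,0,0,3,0,0,0],[15,0,0,2,0,0,0],[15,0,0,0,0,0,0]]}}

```text
time: 8.3
tool_pos: [0.5266, 0.0745, 0.0517]
tool_rot: [3.138, 0.001, -0.244]
contact_force: [0.3, 0.6, -0.8]
opening: 0.0258
```

Call:
{"fn": "move_arm", "kwargs": {"increments": [[15,0,0,1,0,0,0],[15,0,0,1,0,0,0],[15,0,0,0,0,0,0]]}}

```text
time: 8.68
tool_pos: [0.5269, 0.0745, 0.0512]
tool_rot: [3.139, -0.001, -0.244]
contact_force: [0.3, -0.1, -0.1]
opening: 0.0255
```

Call:
{"fn": "move_arm", "kwargs": {"increments": [[15,0,0,2,0,0,0],[15,0,0,0,0,0,0]]}}

```text
time: 8.93
tool_pos: [0.5274, 0.0746, 0.0512]
tool_rot: [3.139, -0.003, -0.244]
contact_force: [0.5, 0.6, -0.7]
opening: 0.0256
```

Call:
{"fn": "move_arm", "kwargs": {"increments": [[32,0,0,0,0,0,0],[45,0,0,0,0,0,0],[60,0,0,0,0,0,0],[80,0,0,0,0,0,0],[91,0,0,0,0,0,0],[91,0,0,0,0,0,0],[91,0,0,-12,0,0,0],[91,0,0,-35,0,0,0],[91,0,0,-40,0,0,0],[91,0,0,-25,0,0,0],[91,0,0,0,0,0,0]]}}

```text
time: 10.3
tool_pos: [0.5274, 0.0749, 0.1687]
tool_rot: [3.139, -0.004, -0.244]
contact_force: [0.1, 0.5, 0.4]
opening: 0.091
```

```bash
python3 plan.py 0.498 -0.16 0.155 0.04 91 40
python3 - <<'E'
from cell import robot
import cv2
c=robot.read_camera("side"); cv2.imwrite("pics/d7.png",c["img"][100:380,150:500,::-1].repeat(2,0).repeat(2,1))
c=robot.read_camera("wrist"); cv2.imwrite("pics/w7.png",c["img"][:,:,::-1])
E
```

```text
t 10.3 at [0.5274 0.0749 0.1687] [ 3.139 -0.004 -0.244] rows 6
[91.0, 4.7, 39.2, 2.4, 0.0, -0.001, -0.047],[91.0, 2.8, 39.3, 2.4, 0.0, -0.001, -0.047],[91.0, 1.0, 39.4, 2.3, 0.0, -0.001, -0.047],[91.0, -0.9, 39.4, 2.3, 0.0, -0.001, -0.047],[91.0, -2.8, 39.4, 2.3, 0.0, -0.001, -0.047],[91.0, -4.6, 39.2, 2.3, 0.0, -0.001, -0.047],
```

View pics/d7.png

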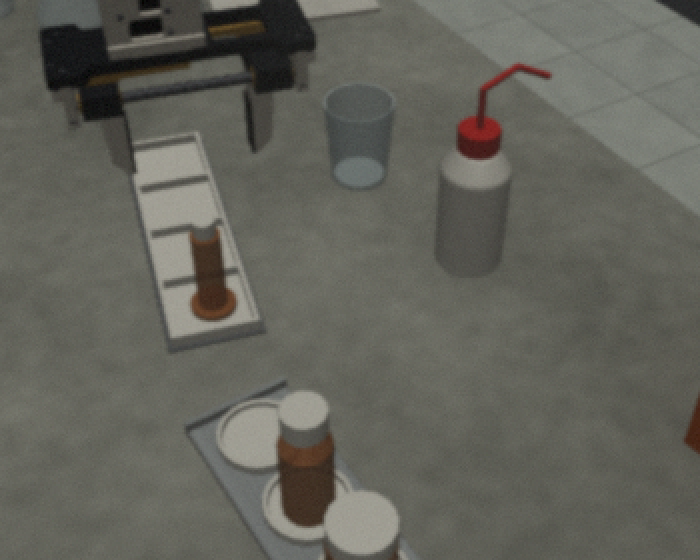

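View pics/w7.png

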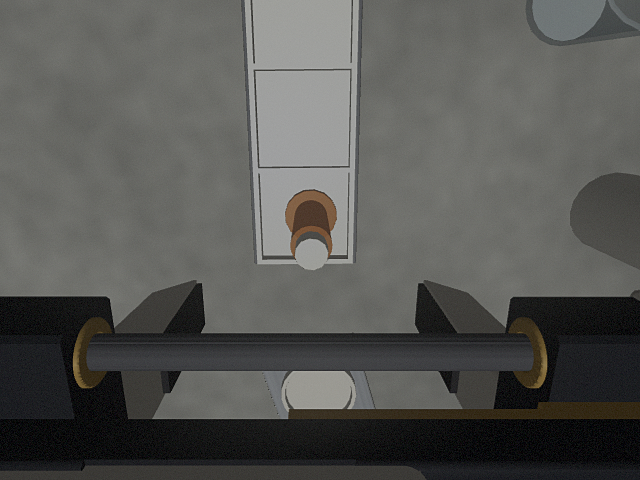

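Call:
{"fn": "move_arm", "kwargs": {"increments": [[91,4.7,39,2,0,0,-0.047],[91,2.8,39.3,2,0,0,-0.047],[91,1,39.4,2,0,0,-0.047],[91,-0.9,39.4,2,0,0,-0.047],[91,-2.8,39.4,2,0,0,-0.047],[91,-4.6,39,1,0,0,-0.047],[91,0,0,0,0,0,0]]}}

```text
time: 11.28
tool_pos: [0.4912, -0.1646, 0.1454]
tool_rot: [-3.138, 0.019, 0.049]
contact_force: [0.4, 0.5, 0.4]
opening: 0.0911
```

```bash
python3 plan.py 0.4975 -0.16 0.06 0.04 91 25
python3 - <<'E'
from cell import robot
import cv2
c=robot.read_camera("wrist"); cv2.imwrite("pics/w8.png",c["img"][:,:,::-1])
E
```

```text
t 11.28 at [ 0.4912 -0.1646  0.1454] [-3.138  0.019  0.049] rows 4
[91.0, 2.0, -1.0, 21.3, -0.001, 0.005, 0.002],[91.0, 1.9, -1.0, 21.3, -0.001, 0.005, 0.002],[91.0, 1.8, -1.0, 21.3, -0.001, 0.005, 0.002],[91.0, 1.7, -1.1, 21.3, -0.001, 0.005, 0.002],
```

View pics/w8.png

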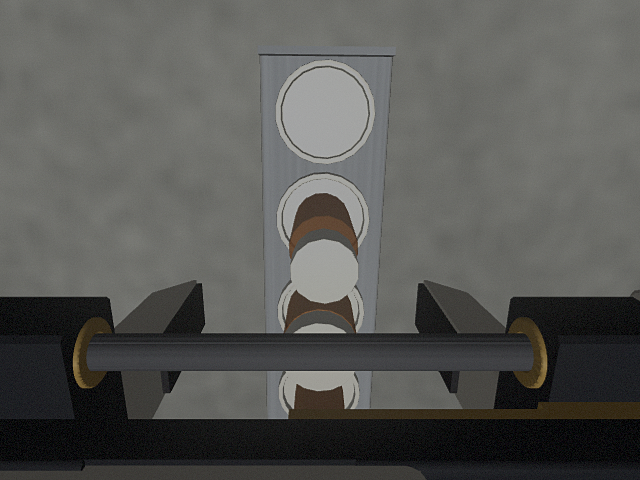

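```bash
python3 - <<'E'
from geo import *
c=robot.read_camera("wrist")
for p,z in (((325,271),.12),((323,217),.018),((325.5,111),.018),((320.5,310),.018),((319,390),.018)): print(ray(c,*p,z).round(4))
E
python3 plan.py 0.4975 -0.16 0.06 0.04 91 25
```

```text
[ 0.4972 -0.1576]
[ 0.4973 -0.155 ]
[ 0.4947 -0.0815]
[ 0.4997 -0.2293]
[ 0.5026 -0.302 ]
t 11.38 at [ 0.4915 -0.1623  0.1457] [-3.137  0.019  0.051] rows 4
[91.0, 1.9, -0.4, 21.4, -0.001, 0.005, 0.003],[91.0, 1.8, -0.4, 21.4, -0.001, 0.005, 0.003],[91.0, 1.7, -0.5, 21.4, -0.001, 0.005, 0.003],[91.0, 1.6, -0.5, 21.4, -0.001, 0.005, 0.003],
```

Call:
{"fn": "move_arm", "kwargs": {"increments": [[91,2,-1,20,0,0.006,0.003],[91,2,-0.5,21,0,0.006,0.003],[91,2,-0.5,21,0,0.006,0.003],[91,1,0,16,0,0,0],[91,0,0,0,0,0,0]]}}

```text
time: 12.0
tool_pos: [0.4975, -0.1519, 0.0639]
tool_rot: [-3.134, 0.003, 0.047]
contact_force: [-0.1, -0.3, -1.1]
opening: 0.0908
```

```bash
python3 plan.py 0.4975 -0.159 0.06 0.04 91 25
python3 - <<'E'
from cell import robot
import cv2
c=robot.read_camera("side"); cv2.imwrite("pics/d8.png",c["img"][200:480,150:500,::-1].repeat(2,0).repeat(2,1))
E
```

```text
t 12.0 at [ 0.4975 -0.1519  0.0639] [-3.134e+00  3.000e-03  4.700e-02] rows 1
[91.0, -0.4, 7.1, 3.9, -0.008, 0.003, 0.007],
```

View pics/d8.png

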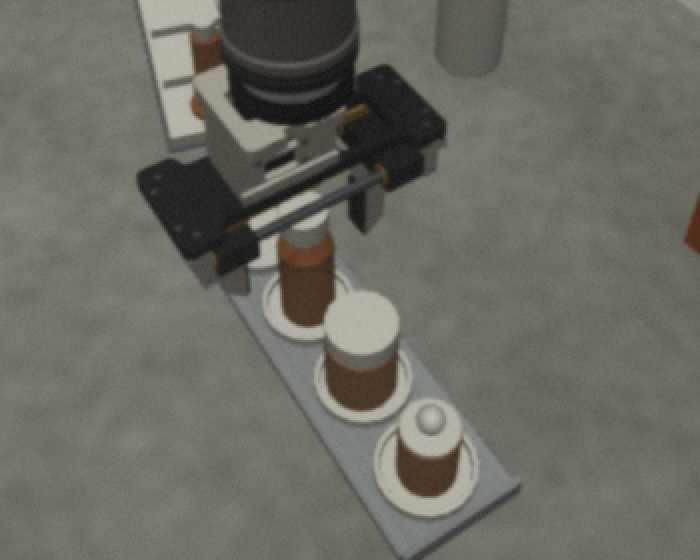

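Call:
{"fn": "move_arm", "kwargs": {"increments": [[91,0,6,3.5,-0.006,0,0.006],[91,0,1,0,0,0,0],[91,0,0,0,0,0,0]]}}

```text
time: 12.42
tool_pos: [0.4993, -0.1593, 0.0625]
tool_rot: [3.141, -0.001, 0.041]
contact_force: [-1.0, 0.3, 0.5]
opening: 0.0906
```

```bash
python3 plan.py 0.4975 -0.159 0.06 0.04 91 25
```

```text
t 12.43 at [ 0.4993 -0.1593  0.0625] [ 3.141e+00 -1.000e-03  4.100e-02] rows 1
[91.0, -1.8, -0.3, 2.5, 0.001, -0.001, 0.001],
```

Call:
{"fn": "move_arm", "kwargs": {"increments": [[91,-1.5,0,2.5,0,0,0],[30,0,0,0.5,0,0,0],[30,0,0,0,0,0,0],[30,0,0,0,0,0,0],[30,0,0,0,0,0,0],[30,0,0,0,0,0,0],[30,0,0,0,0,0,0],[30,0,0,0,0,0,0],[30,0,0,0,0,0,0]], "newtons": 25}}

```text
time: 13.55
tool_pos: [0.4978, -0.1596, 0.0598]
tool_rot: [3.141, -0.001, 0.04]
contact_force: [0.1, -0.0, 0.5]
opening: 0.0394
```

Call:
{"fn": "move_arm", "kwargs": {"increments": [[30,0,0,-8,0,0,0],[30,0,0,-20,0,0,0],[30,0,0,-30,0,0,0],[30,0,0,-35,0,0,0],[30,0,0,-30,0,0,0],[30,0,0,-15,0,0,0],[30,0,0,0,0,0,0]]}}

```text
time: 14.42
tool_pos: [0.4969, -0.159, 0.2039]
tool_rot: [3.141, -0.0, 0.04]
contact_force: [-0.5, 1.2, -1.8]
opening: 0.0387
```

```bash
python3 plan.py 0.5415 0.1455 0.20 -0.24 30 32
python3 - <<'E'
from cell import robot
import cv2
c=robot.read_camera("side"); cv2.imwrite("pics/d9.png",c["img"][100:380,150:500,::-1].repeat(2,0).repeat(2,1))
E
```

```text
t 14.43 at [ 0.4969 -0.159   0.2039] [ 3.141 -0.     0.04 ] rows 10
[30.0, 5.7, -30.2, 0.4, 0.0, -0.0, 0.028],[30.0, 4.8, -30.4, 0.4, 0.0, -0.0, 0.028],[30.0, 4.0, -30.5, 0.4, 0.0, -0.0, 0.028],[30.0, 3.1, -30.6, 0.4, 0.0, -0.0, 0.028],[30.0, 2.3, -30.7, 0.4, 0.0, -0.0, 0.028],[30.0, 1.4, -30.7, 0.4, 0.0, -0.0, 0.028],[30.0, 0.5, -30.8, 0.4, 0.0, -0.0, 0.028],[30.0, -0.3, -30.8, 0.4, 0.0, -0.0, 0.028],[30.0, -1.2, -30.7, 0.4, 0.0, -0.0, 0.028],[30.0, -2.0, -30.7, 0.4, 0.0, -0.0, 0.028],
```

View pics/d9.png

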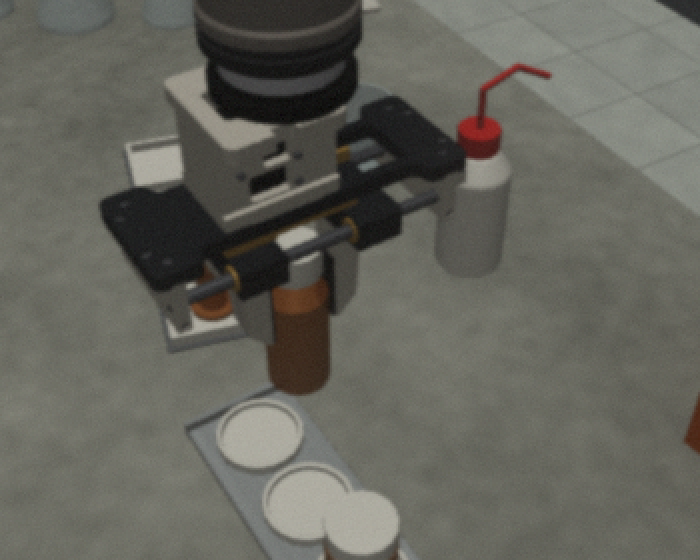

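Call:
{"fn": "move_arm", "kwargs": {"increments": [[30,5,-22,-1,0,0,0.028],[30,4.8,-30,-1,0,0,0.028],[30,4,-30,-1,0,0,0.028],[30,3,-30,-1,0,0,0.028],[30,2,-30,-1,0,0,0.028],[30,1.4,-30,-1,0,0,0.028],[30,0.5,-30,-1,0,0,0.028],[30,-0.3,-30,-1,0,0,0.028],[30,-1,-30,0,0,0,0.028],[30,-2,-30,0,0,0,0.028],[30,0,-10,0,0,0,0],[30,0,0,0,0,0,0]]}}

```text
time: 15.98
tool_pos: [0.5383, 0.15, 0.1973]
tool_rot: [3.137, 0.026, -0.25]
contact_force: [-0.7, 0.4, -1.3]
opening: 0.0392
```

```bash
python3 plan.py 0.5415 0.1455 0.06 -0.24 30 25
```

```text
t 15.97 at [0.5383 0.15   0.1973] [ 3.137  0.026 -0.25 ] rows 6
[30.0, 1.3, 0.5, 22.9, 0.001, 0.004, -0.002],[30.0, 1.2, 0.5, 22.9, 0.001, 0.004, -0.002],[30.0, 1.1, 0.5, 22.9, 0.001, 0.004, -0.002],[30.0, 1.0, 0.6, 22.9, 0.001, 0.004, -0.002],[30.0, 0.9, 0.6, 22.9, 0.001, 0.004, -0.002],[30.0, 0.8, 0.6, 22.9, 0.001, 0.004, -0.002],
```

Call:
{"fn": "move_arm", "kwargs": {"increments": [[30,1,0,15,0,0.005,0],[30,1,0,23,0,0.005,0],[30,1,0,23,0,0.005,0],[30,1,0,23,0,0.005,0],[30,0.5,0,20,0,0.003,0],[30,0,0,8,0,0,0],[30,0,0,0,0,0,0]]}}

```text
time: 16.85
tool_pos: [0.5403, 0.1405, 0.0811]
tool_rot: [3.133, 0.004, -0.254]
contact_force: [0.2, 0.7, -1.6]
opening: 0.0389
```

```bash
python3 plan.py 0.5415 0.1455 0.053 -0.24 30 25
python3 - <<'E'
from cell import robot
import cv2
c=robot.read_camera("side"); cv2.imwrite("pics/d10.png",c["img"][100:380,150:500,::-1].repeat(2,0).repeat(2,1))
E
```

```text
t 16.85 at [0.5403 0.1405 0.0811] [ 3.133  0.004 -0.254] rows 2
[30.0, 0.0, -2.7, 14.0, 0.004, 0.002, -0.007],[30.0, 0.0, -2.6, 14.0, 0.004, 0.002, -0.007],
```

View pics/d10.png

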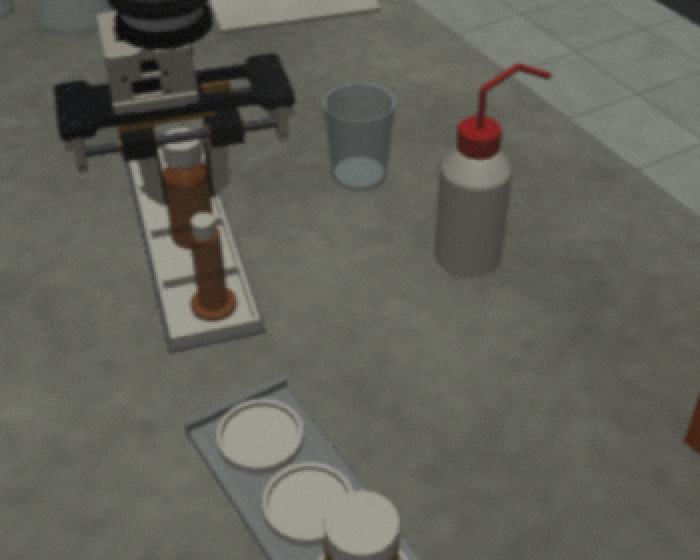

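Call:
{"fn": "move_arm", "kwargs": {"increments": [[30,0,-4,12,0.005,0,-0.006],[30,0,-3,11,0.004,0,-0.006],[30,0,0,5,0,0,0],[30,0,0,0,0,0,0]]}}

```text
time: 17.4
tool_pos: [0.5432, 0.1479, 0.0529]
tool_rot: [-3.139, 0.001, -0.241]
contact_force: [-0.2, 0.8, -1.4]
opening: 0.0393
```

```bash
python3 plan.py 0.5415 0.1455 0.052 -0.24 30 25
```

```text
t 17.4 at [0.5432 0.1479 0.0529] [-3.139e+00  1.000e-03 -2.410e-01] rows 1
[30.0, -1.0, 2.7, 0.9, -0.003, 0.001, -0.001],
```

Call:
{"fn": "move_arm", "kwargs": {"increments": [[30,0,1,1.5,0,0,0],[30,0,0,1.5,0,0,0],[30,0,0,0,0,0,0]]}}

```text
time: 17.77
tool_pos: [0.5436, 0.1475, 0.0524]
tool_rot: [-3.137, -0.002, -0.241]
contact_force: [-0.0, 0.4, -0.1]
opening: 0.0391
```

Call:
{"fn": "move_arm", "kwargs": {"increments": [[45,0,0,0,0,0,0],[60,0,0,0,0,0,0],[75,0,0,0,0,0,0],[91,0,0,0,0,0,0],[91,0,0,0,0,0,0],[91,0,0,-12,0,0,0],[91,0,0,-35,0,0,0],[91,0,0,-40,0,0,0],[91,0,0,-30,0,0,0],[91,0,0,0,0,0,0]]}}

```text
time: 19.02
tool_pos: [0.544, 0.1469, 0.176]
tool_rot: [-3.136, -0.004, -0.241]
contact_force: [0.1, 0.2, 0.0]
opening: 0.0909
```

```bash
python3 plan.py 0.5005 -0.232 0.155 0.04 91 40
python3 - <<'E'
from cell import robot
import cv2
c=robot.read_camera("wrist"); cv2.imwrite("pics/w11.png",c["img"][:,:,::-1])
E
```

```text
t 19.02 at [0.544  0.1469 0.176 ] [-3.136 -0.004 -0.241] rows 10
[91.0, 4.8, 37.8, 1.9, -0.0, -0.001, -0.028],[91.0, 3.8, 38.0, 1.9, -0.0, -0.001, -0.028],[91.0, 2.7, 38.1, 2.0, -0.0, -0.001, -0.028],[91.0, 1.6, 38.1, 2.0, -0.0, -0.001, -0.028],[91.0, 0.5, 38.1, 2.0, -0.0, -0.001, -0.028],[91.0, -0.5, 38.1, 2.0, -0.0, -0.001, -0.028],[91.0, -1.6, 38.1, 2.0, -0.0, -0.001, -0.028],[91.0, -2.7, 38.1, 2.0, -0.0, -0.001, -0.028],[91.0, -3.7, 38.0, 2.1, -0.0, -0.001, -0.028],[91.0, -4.8, 37.8, 2.1, -0.0, -0.001, -0.028],
```

View pics/w11.png

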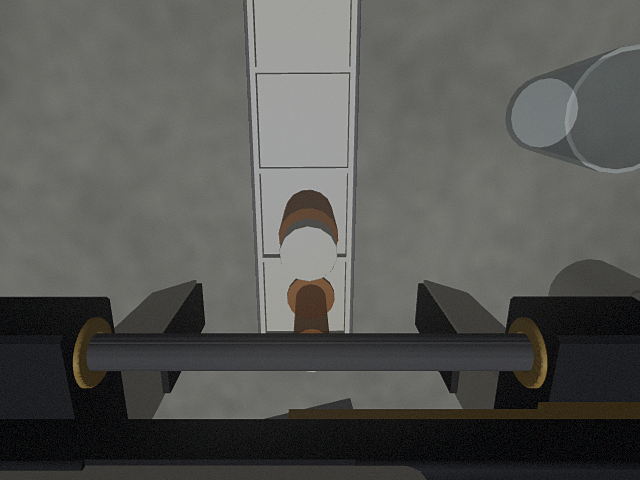

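Tall stands upright in cell 2 (base about (308,215), between the dividers at rows 168 and 256). The jar is next.

Call:
{"fn": "move_arm", "kwargs": {"increments": [[91,4.8,38,0,0,0,-0.028],[91,3.8,38,0,0,0,-0.028],[91,2.7,38,0,0,0,-0.028],[91,1.6,38,0,0,0,-0.028],[91,0.5,38,0,0,0,-0.028],[91,-0.5,38,0,0,0,-0.028],[91,-1.6,38,0,0,0,-0.028],[91,-2.7,38,0,0,0,-0.028],[91,-3.7,38,0,0,0,-0.028],[91,-4.8,36,0,0,0,-0.028],[91,0,0,0,0,0,0]]}}

```text
time: 20.45
tool_pos: [0.4914, -0.2389, 0.1567]
tool_rot: [-3.128, 0.022, 0.05]
contact_force: [-0.2, 0.7, -1.2]
opening: 0.091
```

```bash
python3 - <<'E'
from cell import robot
import cv2
c=robot.read_camera("wrist"); cv2.imwrite("pics/w12.png",c["img"][:,:,::-1])
E
python3 plan.py 0.5005 -0.232 0.07 0.04 91 25

```

```text
t 20.5 at [ 0.4914 -0.2375  0.1566] [-3.127  0.023  0.051] rows 4
[91.0, 2.8, -0.9, 21.6, -0.004, 0.006, 0.003],[91.0, 2.7, -1.0, 21.6, -0.004, 0.006, 0.003],[91.0, 2.6, -1.1, 21.6, -0.004, 0.006, 0.003],[91.0, 2.5, -1.2, 21.6, -0.004, 0.006, 0.003],
```

View pics/w12.png

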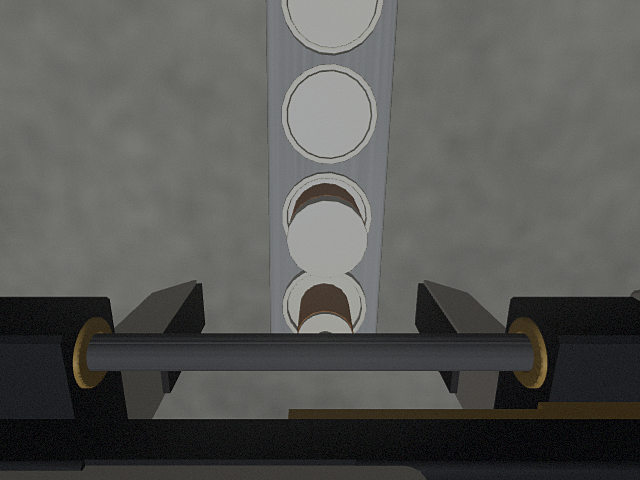

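```bash
python3 - <<'E'
from geo import *
c=robot.read_camera("wrist")
for p,z in (((327,239),.082),((329.5,114),.018)): print(ray(c,*p,z).round(4))
E

```

```text
[ 0.499  -0.2295]
[ 0.4974 -0.1561]
```

Call:
{"fn": "move_arm", "kwargs": {"increments": [[91,3,-0.5,18,-0.004,0.007,0.003],[91,3,0,20,-0.004,0.007,0.003],[91,3,0,20,-0.004,0.006,0.003],[91,1,0,8,0,0,0],[91,0,0,0,0,0,0]]}}

```text
time: 21.18
tool_pos: [0.5012, -0.2282, 0.0881]
tool_rot: [-3.136, 0.004, 0.048]
contact_force: [0.8, 0.2, 0.8]
opening: 0.0912
```

```bash
python3 plan.py 0.5005 -0.233 0.036 0.04 91 25

```

```text
t 21.18 at [ 0.5012 -0.2282  0.0881] [-3.136  0.004  0.048] rows 3
[91.0, -0.2, 1.7, 17.3, -0.002, 0.001, 0.003],[91.0, -0.3, 1.7, 17.4, -0.002, 0.001, 0.003],[91.0, -0.3, 1.6, 17.4, -0.002, 0.001, 0.003],
```

Call:
{"fn": "move_arm", "kwargs": {"increments": [[91,0,2,17,-0.003,0,0.003],[91,0,3,17,-0.003,0,0.003],[91,0,3,15,0,0,0],[91,0,0,0,0,0,0]]}}

```text
time: 21.68
tool_pos: [0.5034, -0.2361, 0.0407]
tool_rot: [3.138, 0.0, 0.043]
contact_force: [0.4, 0.3, 0.4]
opening: 0.091
```

```bash
python3 plan.py 0.5 -0.2325 0.036 0.04 91 25

```

```text
t 21.68 at [ 0.5034 -0.2361  0.0407] [3.138 0.    0.043] rows 1
[91.0, -3.2, -3.8, 4.7, 0.004, 0.0, 0.003],
```

Call:
{"fn": "move_arm", "kwargs": {"increments": [[91,-3,-3,4.5,0.003,0,0],[91,0,0,1,0,0,0],[40,0,0,0,0,0,0],[40,0,0,0,0,0,0],[40,0,0,0,0,0,0],[40,0,0,0,0,0,0],[40,0,0,0,0,0,0],[40,0,0,0,0,0,0],[40,0,0,0,0,0,0]], "newtons": 25}}

```text
time: 22.8
tool_pos: [0.501, -0.2335, 0.0369]
tool_rot: [3.14, -0.002, 0.044]
contact_force: [-0.2, 0.2, -0.0]
opening: 0.0492
```

Call:
{"fn": "move_arm", "kwargs": {"increments": [[40,0,0,-8,0,0,0],[40,0,0,-20,0,0,0],[40,0,0,-35,0,0,0],[40,0,0,-40,0,0,0],[40,0,0,-30,0,0,0],[40,0,0,-12,0,0,0],[40,0,0,0,0,0,0]]}}

```text
time: 23.68
tool_pos: [0.4996, -0.2325, 0.1864]
tool_rot: [-3.142, 0.0, 0.043]
contact_force: [0.2, -1.0, -2.6]
opening: 0.0495
```

```bash
python3 plan.py 0.5595 0.217 0.185 -0.24 40 34
python3 - <<'E'
from cell import robot
import cv2
c=robot.read_camera("side"); cv2.imwrite("pics/d13.png",c["img"][200:480,150:500,::-1].repeat(2,0).repeat(2,1))
E
```

```text
t 23.68 at [ 0.4996 -0.2325  0.1864] [-3.142  0.     0.043] rows 14
[40.0, 5.7, -31.9, 0.1, 0.0, 0.0, 0.02],[40.0, 5.0, -32.0, 0.1, 0.0, 0.0, 0.02],[40.0, 4.4, -32.1, 0.1, 0.0, 0.0, 0.02],[40.0, 3.7, -32.2, 0.1, 0.0, 0.0, 0.02],[40.0, 3.1, -32.2, 0.1, 0.0, 0.0, 0.02],[40.0, 2.4, -32.3, 0.1, 0.0, 0.0, 0.02],[40.0, 1.8, -32.3, 0.1, 0.0, 0.0, 0.02],[40.0, 1.1, -32.4, 0.1, 0.0, 0.0, 0.02],[40.0, 0.5, -32.4, 0.1, 0.0, 0.0, 0.02],[40.0, -0.2, -32.4, 0.1, 0.0, 0.0, 0.02],[40.0, -0.9, -32.4, 0.1, 0.0, 0.0, 0.02],[40.0, -1.5, -32.4, 0.1, 0.0, 0.0, 0.02],[40.0, -2.2, -32.3, 0.1, 0.0, 0.0, 0.02],[40.0, -2.8, -32.3, 0.1, 0.0, 0.0, 0.02],
```

View pics/d13.png

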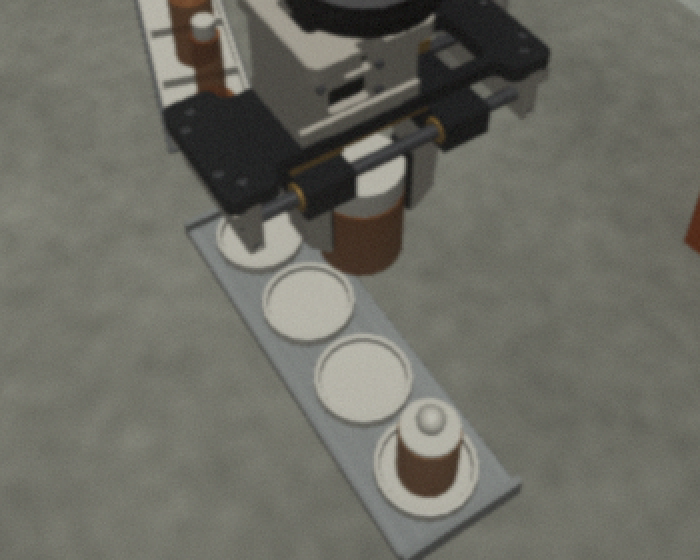

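Call:
{"fn": "move_arm", "kwargs": {"increments": [[40,5,-22,-2,0,0,0.02],[40,5,-32,-2,0,0,0.02],[40,4.4,-32,-2,0,0,0.02],[40,3.7,-32,-2,0,0,0.02],[40,3,-32,-2,0,0,0.02],[40,2.4,-32,-2,0,0,0.02],[40,1.8,-32,-1,0,0,0.02],[40,1,-32,-1,0,0,0.02],[40,0.5,-32,-1,0,0,0.02],[40,0,-32,-1,0,0,0.02],[40,-0.9,-32,-1,0,0,0.02],[40,-1.5,-32,-1,0,0,0.02]]}}

```text
time: 25.22
tool_pos: [0.5441, 0.1507, 0.1837]
tool_rot: [3.141, 0.039, -0.21]
contact_force: [0.8, 0.7, -1.1]
opening: 0.0491
```

```bash
python3 plan.py 0.5595 0.217 0.185 -0.24 40 28
```

```text
t 25.23 at [0.5441 0.1507 0.1837] [ 3.141  0.039 -0.21 ] rows 3
[40.0, 0.4, -22.7, -0.4, 0.0, 0.013, 0.01],[40.0, 0.2, -22.7, -0.4, 0.0, 0.013, 0.01],[40.0, -0.0, -22.7, -0.4, 0.0, 0.013, 0.01],
```

Call:
{"fn": "move_arm", "kwargs": {"increments": [[40,0.4,-23,0,0,0.012,0.01],[40,0.2,-23,0,0,0.012,0.01],[40,0,-20,0,0,0.012,0.01],[40,0,0,0,0,0,0]]}}

```text
time: 25.72
tool_pos: [0.556, 0.2187, 0.1753]
tool_rot: [3.135, 0.014, -0.238]
contact_force: [0.5, -0.9, -2.1]
opening: 0.0494
```

```bash
python3 plan.py 0.5595 0.217 0.055 -0.24 40 23
```

```text
t 25.73 at [0.556  0.2187 0.1753] [ 3.135  0.014 -0.238] rows 6
[40.0, 0.9, 0.0, 20.0, 0.001, 0.002, 0.0],[40.0, 0.9, 0.0, 20.0, 0.001, 0.002, 0.0],[40.0, 0.8, 0.1, 20.0, 0.001, 0.002, 0.0],[40.0, 0.8, 0.1, 20.0, 0.001, 0.002, 0.0],[40.0, 0.7, 0.1, 20.0, 0.001, 0.002, 0.0],[40.0, 0.7, 0.1, 20.1, 0.001, 0.002, 0.0],
```

Call:
{"fn": "move_arm", "kwargs": {"increments": [[40,1,-1,15,0.001,0.004,0],[40,1,-1,20,0.001,0.003,0],[40,1,-1,20,0.001,0.003,0],[40,1,-1,20,0.001,0.002,0],[40,0.5,-1,20,0.001,0,0],[40,0,0,15,0,0,0],[40,0,0,0,0,0,0]]}}

```text
time: 26.6
tool_pos: [0.5563, 0.2157, 0.0546]
tool_rot: [3.131, 0.014, -0.239]
contact_force: [-0.3, 0.7, -1.6]
opening: 0.0494
```

```bash
python3 plan.py 0.5595 0.217 0.03 -0.24 40 15
python3 - <<'E'
from cell import robot
import cv2
c=robot.read_camera("scene"); cv2.imwrite("pics/s14.png",c["img"][120:400,250:600,::-1].repeat(2,0).repeat(2,1))
E
```

```text
t 26.6 at [0.5563 0.2157 0.0546] [ 3.131  0.014 -0.239] rows 2
[40.0, 1.6, -1.1, 12.3, 0.005, 0.007, 0.0],[40.0, 1.5, -1.1, 12.3, 0.005, 0.007, 0.0],
```

View pics/s14.png

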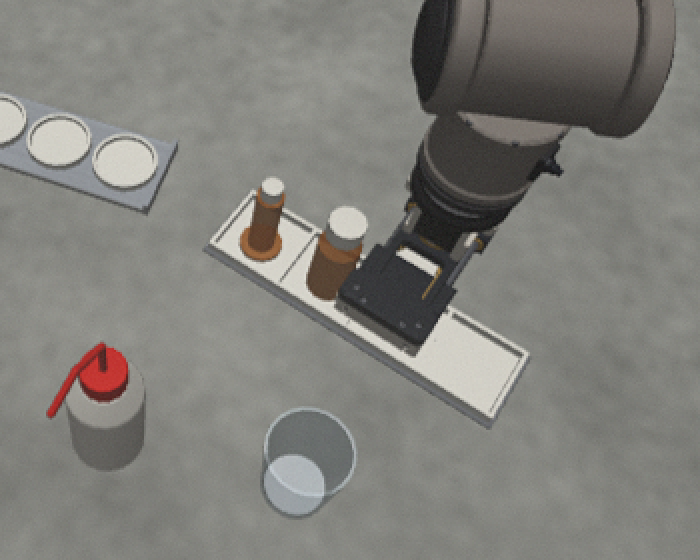

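Call:
{"fn": "move_arm", "kwargs": {"increments": [[40,2,-2,11,0.005,0.006,0],[40,1,-1,9,0.004,0.005,0],[40,0,0,4,0,0,0],[40,0,0,0,0,0,0]]}}

```text
time: 27.15
tool_pos: [0.5616, 0.2184, 0.0314]
tool_rot: [-3.14, -0.002, -0.239]
contact_force: [-0.2, -1.0, -1.9]
opening: 0.0494
```

```bash
python3 plan.py 0.5595 0.217 0.029 -0.24 40 15
```

```text
t 27.15 at [0.5616 0.2184 0.0314] [-3.14e+00 -2.00e-03 -2.39e-01] rows 1
[40.0, -1.7, 1.8, 2.4, -0.002, -0.002, 0.001],
```

Call:
{"fn": "move_arm", "kwargs": {"increments": [[40,-1.5,1.5,2,0,0,0],[40,0,0,1.5,0,0,0],[40,0,0,1,0,0,0],[40,0,0,0,0,0,0]]}}

```text
time: 27.65
tool_pos: [0.5598, 0.2173, 0.0292]
tool_rot: [-3.139, -0.003, -0.239]
contact_force: [-0.1, -0.9, -2.5]
opening: 0.0498
```

Call:
{"fn": "move_arm", "kwargs": {"increments": [[40,0,0,1.5,0,0,0],[40,0,0,1.5,0,0,0],[40,0,0,0,0,0,0]]}}

```text
time: 28.02
tool_pos: [0.5602, 0.2175, 0.0291]
tool_rot: [-3.138, -0.005, -0.239]
contact_force: [0.9, -0.2, -2.4]
opening: 0.0496
```

Call:
{"fn": "move_arm", "kwargs": {"increments": [[40,0,0,3,0,0,0],[40,0,0,0,0,0,0]]}}

```text
time: 28.28
tool_pos: [0.5608, 0.2179, 0.0292]
tool_rot: [-3.137, -0.007, -0.238]
contact_force: [-0.2, -0.3, -3.0]
opening: 0.0497
```

```bash
python3 - <<'E'
from cell import robot
import cv2
for i in range(4):
    s=robot.observe(); print(s["tool_pos"],s["contact_force"].round(2)); c=robot.read_camera("side")
cv2.imwrite("pics/d15.png",c["img"][60:340,100:450,::-1].repeat(2,0).repeat(2,1))
E
```

```text
[0.56083445 0.21794772 0.02920769] [-0.22 -0.3  -2.96]
[0.56095849 0.21796139 0.02906349] [ 0.32 -0.29 -0.43]
[0.56102138 0.21807011 0.02885988] [-0.99  1.82  4.46]
[0.56104095 0.21805703 0.02885862] [-0.78 -0.01  4.59]
```

View pics/d15.png

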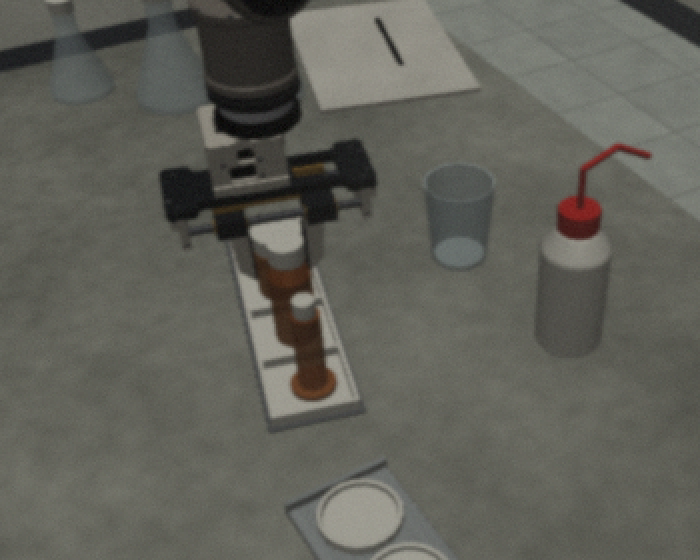

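The tool slowly settled and the force swung to +4.5 N, so the jar is on the floor. I'll release it.

Call:
{"fn": "move_arm", "kwargs": {"increments": [[52,0,0,0,0,0,0],[60,0,0,0,0,0,0],[75,0,0,0,0,0,0],[91,0,0,0,0,0,0],[91,0,0,0,0,0,0],[91,0,0,-12,0,0,0],[91,0,0,-35,0,0,0],[91,0,0,-45,0,0,0],[91,0,0,-45,0,0,0],[91,0,0,-20,0,0,0],[91,0,0,0,0,0,0]]}}

```text
time: 29.85
tool_pos: [0.5599, 0.2174, 0.1935]
tool_rot: [-3.137, -0.008, -0.239]
contact_force: [-0.0, 0.0, -0.2]
opening: 0.0909
```

```bash
python3 plan.py 0.504 -0.306 0.155 0.04 91 45
python3 - <<'E'
from cell import robot
import cv2
c=robot.read_camera("wrist"); cv2.imwrite("pics/w16.png",c["img"][:,:,::-1])
E
```

```text
t 29.85 at [0.5599 0.2174 0.1935] [-3.137 -0.008 -0.239] rows 12
[91.0, 5.8, 43.5, 3.0, -0.0, -0.001, -0.023],[91.0, 4.8, 43.6, 3.0, -0.0, -0.001, -0.023],[91.0, 3.7, 43.7, 3.1, -0.0, -0.001, -0.023],[91.0, 2.7, 43.8, 3.1, -0.0, -0.001, -0.023],[91.0, 1.7, 43.8, 3.1, -0.0, -0.001, -0.023],[91.0, 0.7, 43.9, 3.1, -0.0, -0.001, -0.023],[91.0, -0.3, 43.9, 3.1, -0.0, -0.001, -0.023],[91.0, -1.3, 43.9, 3.1, -0.0, -0.001, -0.023],[91.0, -2.4, 43.8, 3.1, -0.0, -0.001, -0.023],[91.0, -3.4, 43.7, 3.2, -0.0, -0.001, -0.023],[91.0, -4.4, 43.6, 3.2, -0.0, -0.001, -0.023],[91.0, -5.4, 43.5, 3.2, -0.0, -0.001, -0.023],
```

View pics/w16.png

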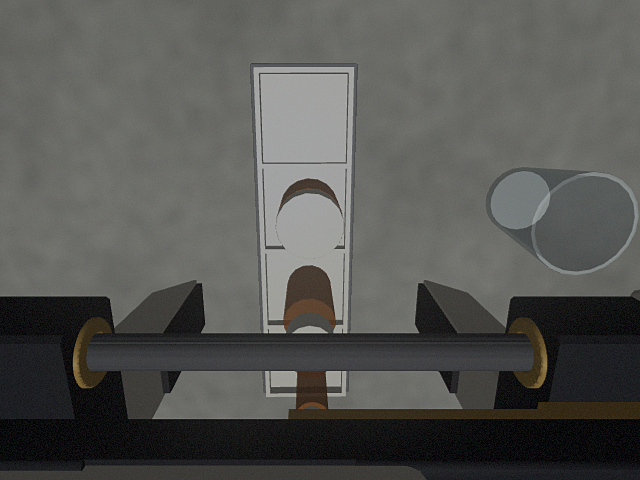

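Jar stands in cell 3 and the empty fourth cell is centred at about (304,118). The knob bottle is next.

```bash
python3 - <<'E'
from geo import *
c=robot.read_camera("wrist")
print(ray(c,304,118,.004),ray(c,311,229,.074))
E
```

```text
[0.57344802 0.29286781] [0.56053309 0.21802345]
```

Call:
{"fn": "move_arm", "kwargs": {"increments": [[91,5.8,42,0,0,0,-0.023],[91,4.8,42,0,0,0,-0.023],[91,3.7,42,0,0,0,-0.023],[91,2.7,42,0,0,0,-0.023],[91,1.7,42,0,0,0,-0.023],[91,0.7,42,0,0,0,-0.023],[91,0,42,1,0,0,-0.023],[91,-1,42,1,0,0,-0.023],[91,-2,42,1,0,0,-0.023],[91,-2,42,1,0,0,-0.023],[91,-2,42,1,0,0,-0.023],[91,-2,42,1,0,0,-0.023]]}}

```text
time: 31.45
tool_pos: [0.5048, -0.2964, 0.1639]
tool_rot: [-3.129, 0.026, 0.052]
contact_force: [0.4, -0.4, -0.0]
opening: 0.0908
```

```bash
python3 plan.py 0.504 -0.306 0.11 0.04 91 25
python3 - <<'E'
from cell import robot
import cv2
c=robot.read_camera("wrist"); cv2.imwrite("pics/w17.png",c["img"][:,:,::-1])
E
```

```text
t 31.45 at [ 0.5048 -0.2964  0.1639] [-3.129  0.026  0.052] rows 3
[91.0, 0.0, 3.4, 17.9, -0.004, 0.009, 0.004],[91.0, -0.1, 3.3, 17.9, -0.004, 0.009, 0.004],[91.0, -0.2, 3.3, 17.9, -0.004, 0.009, 0.004],
```

View pics/w17.png

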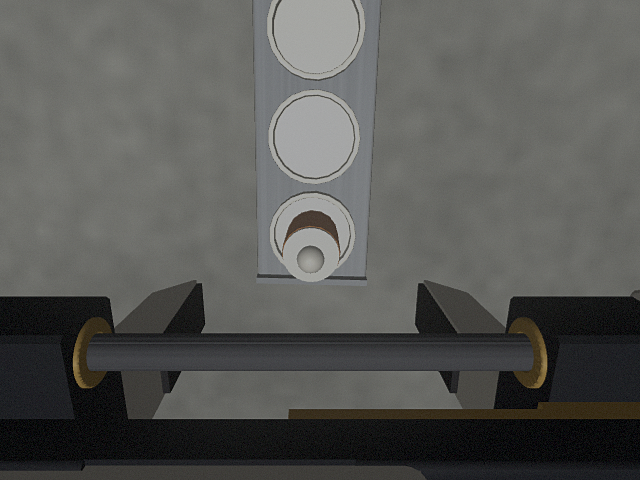

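```bash
python3 - <<'E'
from geo import *
c=robot.read_camera("wrist")
print(ray(c,310.5,259,.073),ray(c,313,234,.018),ray(c,314,137,.018))
E
python3 plan.py 0.5035 -0.306 0.08 0.04 91 25
```

```text
[ 0.50213654 -0.31273341] [ 0.50264604 -0.31107755] [ 0.49954446 -0.23745694]
t 31.55 at [ 0.5044 -0.299   0.1633] [-3.13   0.027  0.048] rows 4
[91.0, 0.3, 2.0, 20.8, -0.003, 0.007, 0.002],[91.0, 0.1, 1.9, 20.8, -0.003, 0.007, 0.002],[91.0, -0.0, 1.9, 20.8, -0.003, 0.007, 0.002],[91.0, -0.2, 1.8, 20.8, -0.003, 0.007, 0.002],
```

Call:
{"fn": "move_arm", "kwargs": {"increments": [[91,0,3,20,-0.004,0.008,0.002],[91,0,3,21,-0.004,0.007,0.002],[91,0,3,21,-0.003,0.007,0.002],[91,0,2,18,0,0.004,0.002],[91,0,0,0,0,0,0]]}}

```text
time: 32.17
tool_pos: [0.5004, -0.3048, 0.0747]
tool_rot: [-3.132, 0.009, 0.038]
contact_force: [-0.0, -0.5, -0.6]
opening: 0.0909
```

```bash
python3 - <<'E'
from cell import robot
import cv2
c=robot.read_camera("wrist"); cv2.imwrite("pics/w18.png",c["img"][:,:,::-1])
E
python3 plan.py 0.503 -0.307 0.031 0.04 91 20
```

```text
t 32.23 at [ 0.5009 -0.3051  0.0756] [-3.133  0.008  0.038] rows 3
[91.0, 0.8, 0.8, 14.9, -0.003, 0.003, -0.001],[91.0, 0.8, 0.7, 14.9, -0.003, 0.003, -0.001],[91.0, 0.7, 0.7, 14.9, -0.003, 0.003, -0.001],
```

View pics/w18.png

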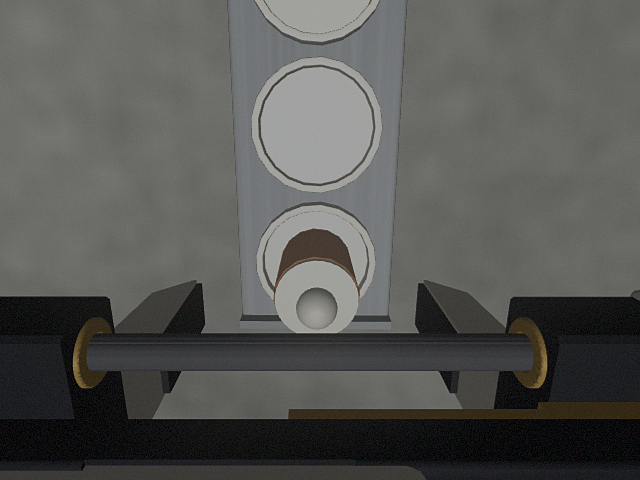

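Call:
{"fn": "move_arm", "kwargs": {"increments": [[91,1,1.5,14,-0.004,0.003,0],[91,1,1.5,15,-0.003,0.003,0],[91,0.5,1.5,12,0,0,0],[91,0,0,0,0,0,0]]}}

```text
time: 32.72
tool_pos: [0.5041, -0.3092, 0.0326]
tool_rot: [-3.142, 0.0, 0.039]
contact_force: [-0.3, 0.5, 0.7]
opening: 0.0911
```

```bash
python3 plan.py 0.503 -0.307 0.031 0.04 91 20
```

```text
t 32.73 at [ 0.5041 -0.3092  0.0326] [-3.142  0.     0.039] rows 1
[91.0, -1.0, -2.2, 1.6, -0.0, 0.0, -0.001],
```

Call:
{"fn": "move_arm", "kwargs": {"increments": [[91,-1,-2,2.5,0,0,0],[91,0,0,1,0,0,0],[30,0,0,0,0,0,0],[30,0,0,0,0,0,0],[30,0,0,0,0,0,0],[30,0,0,0,0,0,0],[30,0,0,0,0,0,0],[30,0,0,0,0,0,0],[30,0,0,0,0,0,0],[30,0,0,0,0,0,0]], "newtons": 22}}

```text
time: 33.98
tool_pos: [0.5038, -0.3078, 0.0303]
tool_rot: [3.14, -0.002, 0.038]
contact_force: [0.4, -0.3, 0.2]
opening: 0.0393
```

Call:
{"fn": "move_arm", "kwargs": {"increments": [[30,0,0,-8,0,0,0],[30,0,0,-20,0,0,0],[30,0,0,-35,0,0,0],[30,0,0,-40,0,0,0],[30,0,0,-35,0,0,0],[30,0,0,-15,0,0,0],[30,0,0,0,0,0,0]]}}

```text
time: 34.85
tool_pos: [0.5028, -0.3069, 0.1896]
tool_rot: [3.141, -0.0, 0.038]
contact_force: [1.0, 0.9, -1.3]
opening: 0.0402
```

```bash
python3 plan.py 0.5765 0.290 0.19 -0.24 30 36
python3 - <<'E'
from cell import robot
import cv2
c=robot.read_camera("side"); cv2.imwrite("pics/d19.png",c["img"][200:480,200:550,::-1].repeat(2,0).repeat(2,1))
E
```

```text
t 34.85 at [ 0.5028 -0.3069  0.1896] [ 3.141 -0.     0.038] rows 17
[30.0, 5.7, -34.9, -0.0, 0.0, -0.0, 0.016],[30.0, 5.1, -35.0, -0.0, 0.0, -0.0, 0.016],[30.0, 4.5, -35.1, -0.0, 0.0, -0.0, 0.016],[30.0, 4.0, -35.2, -0.0, 0.0, -0.0, 0.016],[30.0, 3.4, -35.2, -0.0, 0.0, -0.0, 0.016],[30.0, 2.8, -35.3, -0.0, 0.0, -0.0, 0.016],[30.0, 2.2, -35.3, -0.0, 0.0, -0.0, 0.016],[30.0, 1.7, -35.3, -0.0, 0.0, -0.0, 0.016],[30.0, 1.1, -35.4, -0.0, 0.0, -0.0, 0.016],[30.0, 0.5, -35.4, -0.0, 0.0, -0.0, 0.016],[30.0, -0.1, -35.4, -0.0, 0.0, -0.0, 0.016],[30.0, -0.7, -35.4, -0.0, 0.0, -0.0, 0.016],[30.0, -1.2, -35.4, -0.0, 0.0, -0.0, 0.016],[30.0, -1.8, -35.3, -0.0, 0.0, -0.0, 0.016],[30.0, -2.4, -35.3, -0.0, 0.0, -0.0, 0.016],[30.0, -3.0, -35.3, -0.0, 0.0, -0.0, 0.016],[30.0, -3.6, -35.2, -0.0, 0.0, -0.0, 0.016],
```

View pics/d19.png

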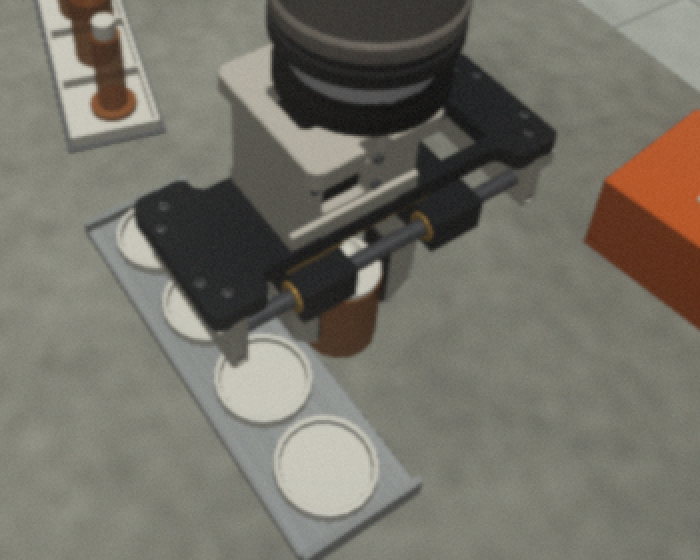

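Call:
{"fn": "move_arm", "kwargs": {"increments": [[30,5,-22,-2,0,0,0.016],[30,5,-35,-2,0,0,0.016],[30,4.5,-35,-2,0,0,0.016],[30,4,-35,-2,0,0,0.016],[30,3.4,-35,-2,0,0,0.016],[30,3,-35,-2,0,0,0.016],[30,2,-35,-2,0,0.003,0.016],[30,2,-35,-2,0,0.003,0.016],[30,1,-35,-1,0,0.003,0.016],[30,0.5,-35,-1,0,0.003,0.016],[30,0,-35,-1,0,0.003,0.016],[30,0,-35,-1,0,0.003,0.016]]}}

```text
time: 36.4
tool_pos: [0.5499, 0.1107, 0.1951]
tool_rot: [-3.137, 0.009, -0.166]
contact_force: [-0.3, -0.3, -0.9]
opening: 0.0397
```

```bash
python3 plan.py 0.5765 0.290 0.19 -0.24 30 34
```

```text
t 36.4 at [0.5499 0.1107 0.1951] [-3.137  0.009 -0.166] rows 6
[30.0, -0.5, -30.2, 1.0, -0.001, 0.002, 0.012],[30.0, -0.9, -30.2, 1.0, -0.001, 0.002, 0.012],[30.0, -1.3, -30.2, 0.9, -0.001, 0.002, 0.012],[30.0, -1.7, -30.2, 0.9, -0.001, 0.002, 0.012],[30.0, -2.1, -30.1, 0.9, -0.001, 0.002, 0.012],[30.0, -2.4, -30.1, 0.9, -0.001, 0.002, 0.012],
```

Call:
{"fn": "move_arm", "kwargs": {"increments": [[30,-0.5,-29,0,0,0.002,0.012],[30,-0.9,-30,0,0,0.002,0.012],[30,-1.3,-30,0,0,0.002,0.012],[30,-1,-30,0,0,0.002,0.012],[30,-1,-30,0,0,0.002,0.012],[30,-1,-26,0,0,0.002,0.012],[30,0,0,0,0,0,0]]}}

```text
time: 37.28
tool_pos: [0.574, 0.2907, 0.1844]
tool_rot: [3.137, 0.013, -0.237]
contact_force: [0.6, 0.8, -2.1]
opening: 0.0397
```

```bash
python3 plan.py 0.5765 0.290 0.06 -0.24 30 22
```

```text
t 37.27 at [0.574  0.2907 0.1844] [ 3.137  0.013 -0.237] rows 6
[30.0, 0.7, -0.1, 20.7, 0.001, 0.002, 0.001],[30.0, 0.7, -0.1, 20.7, 0.001, 0.002, 0.001],[30.0, 0.6, -0.1, 20.7, 0.001, 0.002, 0.001],[30.0, 0.6, -0.0, 20.7, 0.001, 0.002, 0.001],[30.0, 0.5, -0.0, 20.7, 0.001, 0.002, 0.001],[30.0, 0.5, -0.0, 20.7, 0.001, 0.002, 0.001],
```

Call:
{"fn": "move_arm", "kwargs": {"increments": [[30,1,-1,15,0.001,0.003,0],[30,1,-1,21,0.001,0.003,0],[30,1,-1,21,0.001,0.003,0],[30,0.5,-1,21,0.001,0.002,0],[30,0.5,-1,21,0.001,0.002,0],[30,0,-1,18,0,0,0],[30,0,0,10,0,0,0],[30,0,0,0,0,0,0]]}}

```text
time: 38.28
tool_pos: [0.5739, 0.2862, 0.0431]
tool_rot: [3.133, 0.011, -0.243]
contact_force: [0.0, 0.3, -1.0]
opening: 0.0396
```

```bash
python3 plan.py 0.5765 0.290 0.024 -0.24 30 15
```

```text
t 38.27 at [0.5739 0.2862 0.0431] [ 3.133  0.011 -0.243] rows 2
[30.0, 0.9, -2.3, 9.5, 0.004, 0.005, -0.001],[30.0, 0.9, -2.2, 9.5, 0.004, 0.005, -0.001],
```

Call:
{"fn": "move_arm", "kwargs": {"increments": [[30,1,-3,8,0.004,0.005,0],[30,1,-2,7,0.004,0.005,0],[30,0,0,3,0,0,0],[30,0,0,0,0,0,0]]}}

```text
time: 38.78
tool_pos: [0.578, 0.2908, 0.0254]
tool_rot: [-3.14, -0.002, -0.243]
contact_force: [0.3, 0.6, -1.6]
opening: 0.0395
```

```bash
python3 plan.py 0.5765 0.290 0.0225 -0.24 30 15
```

```text
t 38.77 at [0.578  0.2908 0.0254] [-3.14e+00 -2.00e-03 -2.43e-01] rows 1
[30.0, -1.3, 1.2, 2.9, -0.002, -0.002, -0.003],
```

Call:
{"fn": "move_arm", "kwargs": {"increments": [[30,-1,1,2,0,0,0],[30,0,0,1.5,0,0,0],[30,0,0,1,0,0,0],[30,0,0,0,0,0,0],[30,0,0,0,0,0,0]]}}

```text
time: 39.4
tool_pos: [0.5773, 0.2904, 0.0226]
tool_rot: [-3.139, -0.004, -0.243]
contact_force: [1.0, 0.2, -1.2]
opening: 0.0398
```

Call:
{"fn": "move_arm", "kwargs": {"increments": [[30,0,0,2,0,0,0],[30,0,0,0,0,0,0],[30,0,0,0,0,0,0]]}}

```text
time: 39.78
tool_pos: [0.5777, 0.2906, 0.0224]
tool_rot: [-3.138, -0.005, -0.243]
contact_force: [0.1, -0.2, -2.2]
opening: 0.0398
```

Call:
{"fn": "move_arm", "kwargs": {"increments": [[44,0,0,0,0,0,0],[60,0,0,0,0,0,0],[75,0,0,0,0,0,0],[91,0,0,0,0,0,0],[91,0,0,0,0,0,0],[91,0,0,-12,0,0,0],[91,0,0,-35,0,0,0],[91,0,0,-45,0,0,0],[91,0,0,-45,0,0,0],[91,0,0,-45,0,0,0],[91,0,0,-30,0,0,0],[91,0,0,0,0,0,0]]}}

```text
time: 41.28
tool_pos: [0.5765, 0.2902, 0.2462]
tool_rot: [-3.135, -0.009, -0.243]
contact_force: [0.1, 0.0, 0.2]
opening: 0.091
```

```bash
python3 - <<'E'
from cell import robot
import cv2
for n in("scene","side","wrist"):
    c=robot.read_camera(n); im=c["img"][:,:,::-1]
    if n=="side": im=im[80:330,120:470].repeat(2,0).repeat(2,1)
    if n=="scene": im=im[120:400,280:600].repeat(2,0).repeat(2,1)
    cv2.imwrite(f"pics/f_{n}.png",im)
E
```

```text
(no output)
```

View pics/f_wrist.png

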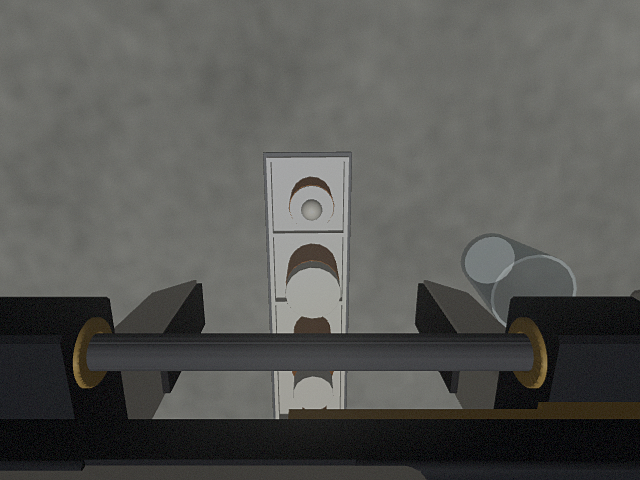

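View pics/f_side.png

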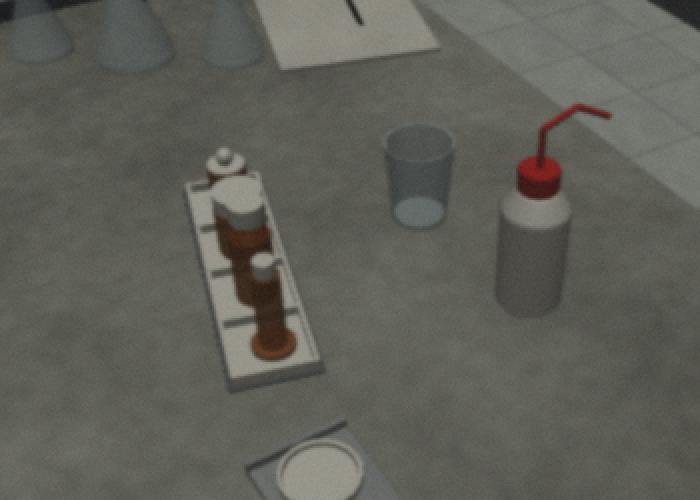

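View pics/f_scene.png

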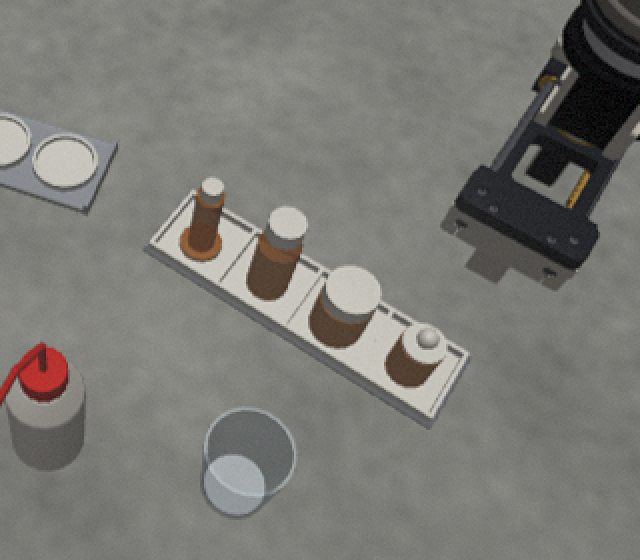

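All four bottles stand upright in their cells, and the wash bottle and beaker haven't moved. I'm handing in.

```bash
python3 -c "
from cell import robot
print(robot.hand_in())"
```

```text
the job is handed in; nothing more can be done
None
```

I moved all four bottles into the carrier in reverse order and handed the job in at about 41 s of the 112 s allowed. The hand-in gives no verdict. From the rack side outwards the cells now hold slim, tall, jar and knob.

- **Final pictures (scene, side and wrist):** each bottle stands upright in its own cell, by eye within about 5 mm of the cell's centre, and released. The gripper is open and well above them, and the contact force reads about zero. The wash bottle and beaker look unmoved.
- **Position estimates disagreed:** the scene camera placed things about 5 mm further left (in y) than the side camera. I used values between the side and wrist readings, which the grasps and placings confirmed.
- **Floor contact:** the force reading clearly showed contact only for the jar, and roughly for the tall bottle. It was too noisy for slim and knob. I released those at the height worked out from their grasps, with the base less than 1 mm from the cell floor.

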